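Tighten the rice-measure rail and hang up the measures

TASK

The hook rail for the rice measures has come loose: take the hex key from its cradle, find the recessed socket in the rail's clamp block and turn the screw clockwise, quarter turn by quarter turn, until it comes up firm against its stop. Hang the key back upright in its cradle, and hang every rice measure on the counter by its handle, each on a hook of its own, near the middle of its handle bar; leave the measures standing until the screw is tight. Leave the jar, the tin and the spice jar standing where they are, and let go of everything at the end.

Things in the scene. Friction and masses are not known exactly. Their poses are not given: they have to be found in the camera images.
- rack: Fixed steel hook rail. Origin on the counter under the rail's middle; -x side faces the robot, z up. Rail (16 mm thick) along y at 220 mm height on posts at y = +-195 mm; foot plate 10 mm thick. Three hooks leave it towards -x. The grey clamp block, 60 x 60 mm, 46 mm high, stands at (-75, 250) mm; the screw's bore is in its top.
- screw (a joint): Clamp screw with the recessed hex socket. Rad, growing as it turns clockwise seen from above; firm stop at 4.5 (tight). Starts between 0.2 and 1.3: about three quarter turns to do. Turning takes about 0.15 N m; it stays where it is left.
- socket (a point): Mouth centre of the hex socket, 40 mm above the counter, on the screw's upright axis. Above it a round bore 22 mm wide, 6 mm deep; below it the hexagon, 15 mm across flats, 20 mm deep to a flat floor. It turns with the screw; its x axis is square to one pair of flats. The key enters within about 7 degrees of a match (repeats every 60). A key put in stays upright when let go.
- key: Upright hex key, 123 mm, 0.18 kg. Origin at the tip, z up to the handle. From the tip: 5 mm tapered nose; hexagonal steel shaft 14 mm across flats (a pair of them square to key x) up to 85 mm; black disc 60 mm wide, 85 to 91 mm; red square grip 26 x 26 mm (sides along key x, y), 91 to 123 mm. Starts hung in its cradle, disc on the walls.
- cradle_top (a point): The key's fixed plywood cradle: two walls 12 mm thick, 100 mm long along its y, 40 mm gap between them, open above and at the ends. This point is midway between the walls, level with their tops, 100 mm above the counter; x goes across the gap. A key hung here has its tip 85 mm below this point.
- measure0: Rice measure (may be absent): open wooden box 92 x 92 mm, 60 mm high, 0.16 kg, under a rigid steel handle: two straps at y = +-48 mm rise to a straight level bar along y, 100 mm long, 10 x 10 mm thick, at 125 to 135 mm height; the opening under the bar is 65 mm high and 92 mm wide. Origin: centre of the underside, z up. All three are alike.
- bar0 (a point): Centre of measure 0's handle bar, 130 mm above its underside, axes as the measure's. Gripped 30 mm to one side of this point, the bar's middle is free for the hook.
- hook0 (a point): Resting point for a bar's middle, on top of a hook, 224 mm above the counter; axes as the rack's. The hook is a flat strip 16 mm wide, 6 mm thick, pointing to -x: level from the rail (75 mm behind this point) to 37 mm in front of it, ending in an upturned lip 6 mm thick, 26 mm high above this point. A bar hung here has its centre 5 mm above this point. Hooks are 130 mm apart along y.
- measure1: Rice measure (may be absent): open wooden box 92 x 92 mm, 60 mm high, 0.16 kg, under a rigid steel handle: two straps at y = +-48 mm rise to a straight level bar along y, 100 mm long, 10 x 10 mm thick, at 125 to 135 mm height; the opening under the bar is 65 mm high and 92 mm wide. Origin: centre of the underside, z up. All three are alike.
- bar1 (a point): Centre of measure 1's handle bar, 130 mm above its underside, axes as the measure's. Gripped 30 mm to one side of this point, the bar's middle is free for the hook.
- hook1 (a point): Resting point for a bar's middle, on top of a hook, 224 mm above the counter; axes as the rack's. The hook is a flat strip 16 mm wide, 6 mm thick, pointing to -x: level from the rail (75 mm behind this point) to 37 mm in front of it, ending in an upturned lip 6 mm thick, 26 mm high above this point. A bar hung here has its centre 5 mm above this point. Hooks are 130 mm apart along y.
- measure2: Rice measure (may be absent): open wooden box 92 x 92 mm, 60 mm high, 0.16 kg, under a rigid steel handle: two straps at y = +-48 mm rise to a straight level bar along y, 100 mm long, 10 x 10 mm thick, at 125 to 135 mm height; the opening under the bar is 65 mm high and 92 mm wide. Origin: centre of the underside, z up. All three are alike.
- bar2 (a point): Centre of measure 2's handle bar, 130 mm above its underside, axes as the measure's. Gripped 30 mm to one side of this point, the bar's middle is free for the hook.
- hook2 (a point): Resting point for a bar's middle, on top of a hook, 224 mm above the counter; axes as the rack's. The hook is a flat strip 16 mm wide, 6 mm thick, pointing to -x: level from the rail (75 mm behind this point) to 37 mm in front of it, ending in an upturned lip 6 mm thick, 26 mm high above this point. A bar hung here has its centre 5 mm above this point. Hooks are 130 mm apart along y.
- jar: Bystander to leave alone: empty open glass jar, 76 mm across, 100 mm high. Origin: centre of the underside.
- tin: Bystander to leave alone: closed tin, 68 mm across, 90 mm high. Origin: centre of the underside.
- spice: Bystander to leave alone: small closed spice jar, 48 mm across, 55 mm high. Origin: centre of the underside.
Things that resemble listed ones, but are neither listed nor needed, are in the scene too. What is shaped like the measure1 but red is not meant.

How it is judged:
By the outcome, as a careful person would: the job done as asked, in the order asked, and still so for the second after the job is handed in, with the robot touching nothing.
Of measure0, measure1, measure2 only 2 to 3 are there at a start; the rules pass over those that are not, and their reading is None.
At some moment in a run one of measure0, measure1, measure2 may be knocked a few centimetres aside while the robot is not near it.
It also fails if it takes over 210 s, if anything falls off the work surface, if the arm or the gripper's body presses on something with over 40 N, if the wrist force passes 120 N, or if a joint passes its speed limit or range.

ROBOT

A 6-joint arm with a two-finger parallel gripper is mounted at the origin on the work surface. World frame = base frame: x ahead of the robot, y to its left, z up, the work surface at z = 0. Lengths are in m, angles in rad, forces in N, time in s.
With the tool pointing down it reaches from about 0.425 to 0.925 m from the base axis. Payload 12.5 kg.
Tool frame: the origin (TCP) lies midway between the tips of the shut fingers; the grasp point (between the pads) lies 19 mm behind it; z points along the fingers, y is the line along which they close (so a half turn about z gives the same grasp; the last joint's range is limited). The gripper opens to 85 mm and grips with 20 to 120 N. Pads are 22 mm wide; open, the fingers measure 114 mm over their backs; the gripper's body (76 mm by 85 mm) begins 54 mm behind the grasp point. The pads swing forward as they close: fully open they stand 13 mm farther back than shut.
Start: joints at [-1.444, 0.491, 1.559, -0, 1.092, -0.106], TCP at [0.144, -0.608, 0.231] pointing down, gripper open.
Joint ranges: [-3.1, 3.1], [-0.84, 2.19], [0.05, 2.79], [-1.13, 4.28], [0.06, 2.93], [-2.69, 2.69]. Speed limits (rad/s): [2.22, 2.22, 2.79, 3.14, 3.14, 3.14].

INTERFACE

Orientations are given as a rotation vector (axis times angle).
In Python, from cell import manip gives the robot as it stands.
- The arm moves only by the shell command python3 -m creep 'ROWS' [FORCE]. ROWS is JSON, a list that holds one entry, the list of rows, each a list of 5 numbers: the closure, from 0 (fully open) to 1 (shut), then the shift along the tool's x, y, z in cm, then the turn about the tool's z in rad. In form: [[[grip, dx, dy, dz, yaw], ...]]. A call has 1 to 20 rows; each row shifts and turns the commanded pose from where the row before left it, along the tool's axes as they then stand; what a row does not reach is not made up. A row lasts 1/12 s, in which the tool goes at most 41.7 mm and 7.16 degrees, less where a joint would pass 70% of its speed; a pose out of reach is approached as far as the arm can. A call is refused whole if a number of a shift passes 4.17 or a number of a turn 0.125, either way. A call with a gripper value outside its range is refused whole. The fingers move at their own pace and stop on an object; FORCE is the grip in N (left out, the last holds). Time passes only in rows, so rows that do not move let the fingers close. It gives the time, the measured TCP pose, the force, the opening and the grip force at its end, in the units of the state.
- manip.observe(): the state, without advancing time (a new reading comes with each control period).
- manip.grab_frame(name): name is "scene" or "top" or "wrist"; returns a dict with "frame" (480x640x3 uint8, red, green, blue), "vfov" (degrees; the focal length in pixels is half the picture's height over the tangent of half this angle, whatever the lens; pixels are square), "cx", "cy" (the principal point, pixels), "k1" (the pictures are not rectified: a ray, as slopes to the right and down, at radius r is drawn at 1 + k1 r^2 times it, then the intrinsics apply), "eye" and "rotation" of the camera in the world; the wrist camera has in their place "T_tool_cam" (4x4, takes a point from camera to tool coordinates, whose origin is the TCP and whose axes are the flange's). Camera axes: x right, y up, looking along -z (the intrinsics and any distortion apply to the point x, -y, -z); pixel columns grow to the right and rows downward; lengths in m; the calibration is good to about 2 mm. A picture is of the moment at which its call begins: read the wrist's pose just before it. There is no depth.
- manip.close_job(): hands the job in; it is judged then, once.
The state is a dict: "time_s": time; "qpos": joint angles; "joint_vel": joint speeds; "joint_efforts": joint torques, N m; "tool_pos": TCP position; "tcp_rot": TCP orientation; "wrist_force": force on the tool from outside, world axes, zero at the start; "ft_torque": the same for the moment, N m; "opening": opening from 0.0 (shut) to 1.0 (fully open); "grasp_force": force on a finger pad.
Only numpy, scipy, OpenCV 4.12 (cv2) and the standard library are available. Lean on these libraries where they do the work, as an engineer would, in place of code of your own. Each camera call takes 0.05 s, during which the arm holds its last target. There are 200 camera calls.

## Working session

There is one attempt and no reset: what is moved stays moved. The work goes in short steps, Python scripts to look and compute and a shell command to move; the robot and the scene stay as the last step left them, time stands still between calls to the robot, and variables do not carry over. Pictures are saved under pics/ and viewed, at most 14 in all, crops included, and the job is handed in when it is done.

```bash
ls; mkdir -p pics; cat > h.py <<'E'
import numpy as np, cv2
from cell import manip
from scipy.spatial.transform import Rotation as R
def tool():
    s=manip.observe(); T=np.eye(4); T[:3,:3]=R.from_rotvec(s["tcp_rot"]).as_matrix(); T[:3,3]=s["tool_pos"]; return T
def grab(name,save=None):
    T=tool(); d=manip.grab_frame(name)
    if "T_tool_cam" in d: C=T@np.array(d["T_tool_cam"]); d["eye"]=C[:3,3]; d["rotation"]=C[:3,:3]
    d["f"]=240/np.tan(np.radians(d["vfov"])/2)
    if save:
        cv2.imwrite(f"pics/{save}.png",d["frame"][:,:,::-1])
        np.savez(f"pics/{save}.npz",**d)
    return d
def load(n): 
    z=np.load(f"pics/{n}.npz"); return {k:z[k] for k in z}
def ray(d,u,v):
    K=np.array([[d["f"],0,d["cx"]],[0,d["f"],d["cy"]],[0,0,1]],float)
    x,y=cv2.undistortPoints(np.array([[[u,v]]],float),K,np.array([float(d["k1"]),0,0,0]))[0,0]
    return np.array(d["eye"]), np.array(d["rotation"])@np.array([x,-y,-1])
def onz(d,u,v,z):
    e,r=ray(d,u,v); return e+r*(z-e[2])/r[2]
def proj(d,p):
    q=np.array(d["rotation"]).T@(np.array(p)-np.array(d["eye"])); x,y=q[0]/-q[2],-q[1]/-q[2]; s=1+d["k1"]*(x*x+y*y)
    return np.array([d["cx"]+d["f"]*x*s,d["cy"]+d["f"]*y*s])
E
python3 - <<'E'
from h import *
for n in("scene","top","wrist"):
    d=grab(n,n+"0"); print(n,d["eye"],d["rotation"],d["f"],d["cx"],d["cy"],d["k1"])
s=manip.observe(); print(s)
print(tool())
E
```

```text
pics
scene [ 1.1258813  -0.59751465  1.09531213] [0.68069333 0.29626988 0.72978662] 518.1674473937733 333.0032665022189 244.5706474235751 -0.011612698187634512
top [ 0.35818754 -0.02296057  1.45652213] [ 0.10849329 -0.09906005 -1.55799466] 563.1118286790778 309.35730764320107 248.2638809255649 -0.01980988177516952
wrist [ 0.21329395 -0.59169498  0.37270636] [[ 2.30066768e-01  9.33806002e-01  2.73999331e-01]
 [-9.73174638e-01  2.20944009e-01  6.41472427e-02]
 [-6.37430513e-04 -2.81407349e-01  9.59588192e-01]] 340.20774738810695 320.30676494592484 241.65253212041762 -0.060201860117652446
{'time_s': 0.15, 'qpos': array([-1.44361717e+00,  4.91398789e-01,  1.55931293e+00,  4.93672905e-05,
        1.09168401e+00, -1.05583157e-01]), 'joint_vel': array([ 0.00043511,  0.00022432, -0.0020397 ,  0.00011119, -0.00015422,
        0.00095102]), 'joint_efforts': array([ 1.49821073e-03, -6.18706656e+01, -2.61691833e+01, -5.64268078e-05,
        3.17461810e-03, -7.96784548e-06]), 'tool_pos': array([ 0.14418925, -0.60797557,  0.23087464]), 'tcp_rot': array([-3.11954698e+00, -3.64668551e-01, -5.51610671e-05]), 'wrist_force': array([0.22733177, 0.36846759, 0.25658804]), 'ft_torque': array([-0.0235684 , -0.00787361,  0.00237661]), 'grasp_force': 0.0, 'opening': 1.000723444289823}
[[ 9.73038193e-01  2.30644036e-01 -5.84045022e-05  1.44189253e-01]
 [ 2.30644008e-01 -9.73037871e-01  8.02146781e-04 -6.07975569e-01]
 [ 1.28180579e-04 -7.93990103e-04 -9.99999677e-01  2.30874641e-01]
 [ 0.00000000e+00  0.00000000e+00  0.00000000e+00  1.00000000e+00]]
```

```bash
sed -i 's|^    d\["f"\]=|    if np.size(d["rotation"])==3: d["rotation"]=R.from_rotvec(d["rotation"]).as_matrix()\n    d["f"]=|' h.py; sed -i 's|return {k:z\[k\] for k in z}|d={k:z[k] for k in z}; d["rotation"]=R.from_rotvec(d["rotation"]).as_matrix() if d["rotation"].size==3 else d["rotation"]; return d|' h.py
```

```text
(no output)
```

View pics/top0.png

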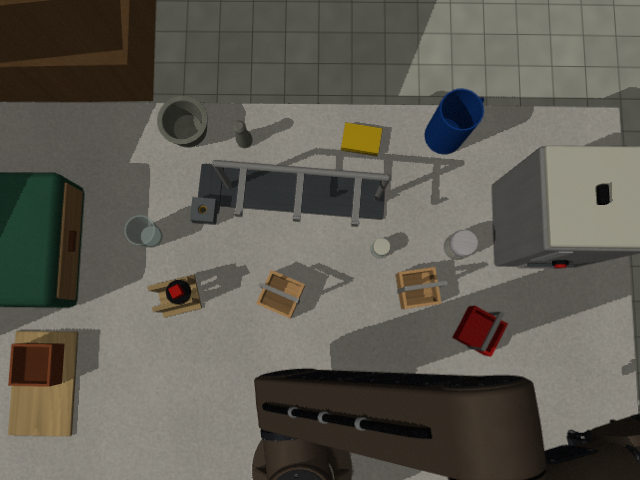

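View pics/scene0.png

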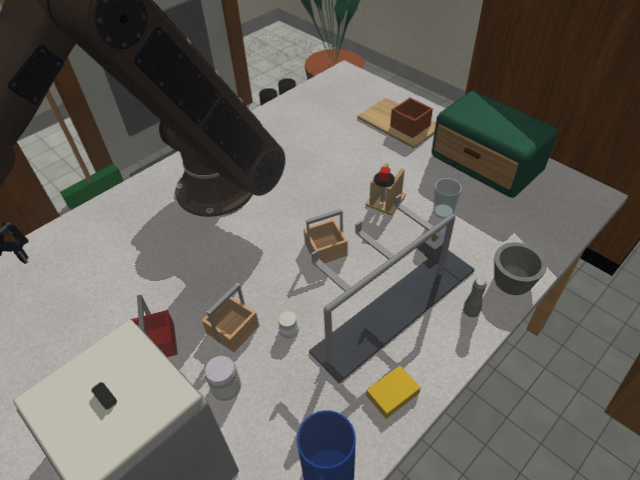

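```bash
python3 - <<'E'
import cv2
i=cv2.imread("pics/top0.png")[150:350,130:450]
cv2.imwrite("pics/topc.png",cv2.resize(i,None,fx=2.5,fy=2.5,interpolation=cv2.INTER_CUBIC))
E
```

```text
(no output)
```

View pics/topc.png

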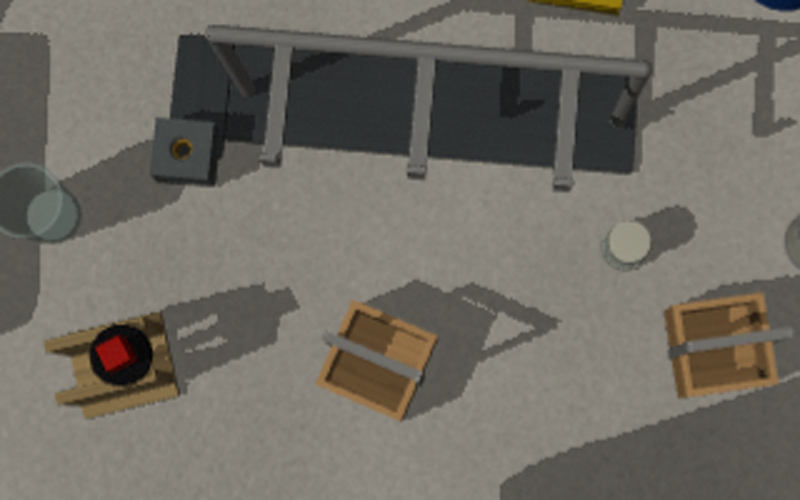

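```bash
python3 - <<'E'
from h import *
d=load("top0")
def p(n,X,Y,z): 
    q=onz(d,130+X/2.5,150+Y/2.5,z); print(n,(q*1000).round()); return q
a=p("railL",211,34,.228); b=p("railR",647,70,.228)
dy=a-b; print(np.linalg.norm(dy)); yaw=np.arctan2(-dy[0],dy[1]); print("rack yaw deg",np.degrees(yaw))
for X,Y in((271,157),(417,171),(563,182)): p("lip",X,Y,.25)
p("bore",182,149,.046)
for n,s in(("A",((326,340),(420,375))),("B",((675,350),(793,335)))):
    q=[p(n,*t,.135) for t in s]; dd=q[0]-q[1]; print("ctr",(q[0]+q[1])/2,np.linalg.norm(dd),"yaw",np.degrees(np.arctan2(-dd[0],dd[1])))
p("grip",115,353,.138)
for t in((93,352),(119,335),(133,357),(106,371)): p("gc",*t,.138)
p("spice",629,243,.055); 
for t in((45,345),(165,313),(84,417),(178,392)): p("cr",*t,.1)
# plus scene view checks
s=load("scene0"); print("red scene",onz(s,385,175,.138))
E
```

```text
railL [712. 201. 228.]
railR [ 682. -191.  228.]
0.392942743515863
rack yaw deg -4.329041838992793
lip [595. 141. 250.]
lip [584.  13. 250.]
lip [ 576. -114.  250.]
bore [643. 260.  46.]
A [444. 100. 135.]
A [412.  11. 135.]
ctr [0.4276061  0.05557949 0.135     ] 0.09427551888297647 yaw -19.733386722165122
B [ 437. -228.  135.]
B [ 453. -339.  135.]
ctr [ 0.44507208 -0.28305541  0.135     ] 0.11202491637155795 yaw 7.776623014906355
grip [429. 297. 138.]
gc [430. 318. 138.]
gc [446. 294. 138.]
gc [425. 280. 138.]
gc [412. 305. 138.]
spice [ 549. -195.   55.]
cr [438. 375. 100.]
cr [470. 260. 100.]
cr [369. 334. 100.]
cr [394. 244. 100.]
red scene [0.44657572 0.28374984 0.138     ]
```

```bash
python3 -m creep '[[[0,0,0,-4,0],[0,0,0,-4,0],[0,0,0,-4,0],[0,3.4,-1.4,0,0],[0,3.4,-1.4,0,0],[0,3.4,-1.4,0,0],[0,3.4,-1.4,0,0],[0,3.4,-1.4,0,0],[0,3.4,-1.4,0,0],[0,3.4,-1.4,0,0],[0,3.4,-1.4,0,0],[0,3.4,-1.4,0,0],[0,3.4,-1.4,0,0],[0,3.4,-1.4,0,0],[0,3.4,-1.4,0,0]]]' && python3 -m creep '[[[0,0.87,-3.65,0,0],[0,0.87,-3.65,0,0],[0,0.87,-3.65,0,0],[0,0.87,-3.65,0,0],[0,0.87,-3.65,0,0],[0,0.87,-3.65,0,0],[0,0.87,-3.65,0,0],[0,0.87,-3.65,0,0],[0,0.87,-3.65,0,0],[0,0.87,-3.65,0,0],[0,0.87,-3.65,0,0],[0,0.87,-3.65,0,0],[0,-0.38,-3.47,0,0],[0,-0.38,-3.47,0,0],[0,-0.38,-3.47,0,0],[0,-0.38,-3.47,0,0],[0,-0.38,-3.47,0,0],[0,-0.38,-3.47,0,0],[0,0,0,0,0],[0,0,0,0,0]]]'
python3 - <<'E'
from h import *
d=grab("wrist","w1"); print(manip.observe()["tool_pos"])
E
```

```text
time_s: 1.4
tool_pos: [0.5037, -0.3491, 0.3512]
tcp_rot: [-3.12, -0.365, 0.0]
wrist_force: [-0.7, -0.7, -0.4]
opening: 1.001
grasp_force: 0.0
time_s: 3.07
tool_pos: [0.432, 0.2982, 0.351]
tcp_rot: [3.119, 0.37, -0.001]
wrist_force: [-0.1, -1.0, 0.6]
opening: 0.996
grasp_force: 0.0
[0.43248369 0.29725149 0.35100993]
```

View pics/w1.png

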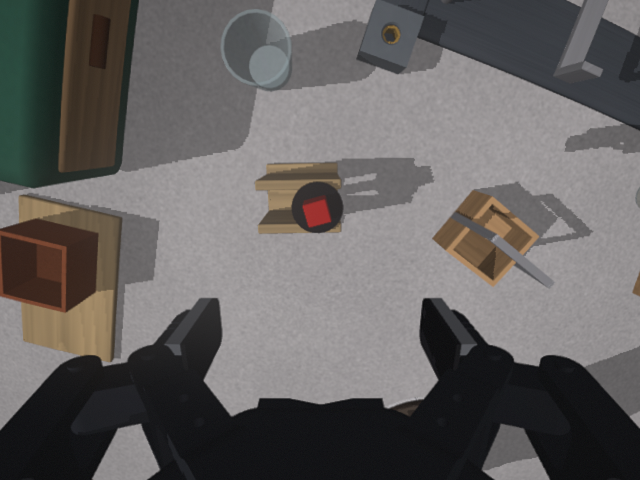

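```bash
cat >> h.py <<'E'
def redgrip(d,z,lim=None):
    f=d["frame"].astype(int); m=((f[:,:,0]>90)&(f[:,:,1]<60)&(f[:,:,2]<60)&(f[:,:,0]>f[:,:,1]*2.2)).astype(np.uint8)
    cs=cv2.findContours(m,cv2.RETR_EXTERNAL,cv2.CHAIN_APPROX_NONE)[0]; c=max(cs,key=cv2.contourArea)
    b=cv2.boxPoints(cv2.minAreaRect(c)); P=np.array([onz(d,*q,z) for q in b]); e=[P[1]-P[0],P[2]-P[1]]
    print("grip",P.mean(0).round(4),"sides",[np.linalg.norm(v).round(4) for v in e],"deg",[np.degrees(np.arctan2(v[1],v[0])).round(1) for v in e],"px",b.mean(0))
def togo(x,y,z,psi=None,p0=None,psi0=None):
    T=tool(); dd=T[:3,:3].T@(np.array([x,y,z])-T[:3,3]); now=np.degrees(np.arctan2(T[1,0],T[0,0]))
    print("dxyz cm",(dd*100).round(2),"psi now",now.round(1), "yaw rad" if psi is None else np.radians(now-psi).round(3), "q6",manip.observe()["qpos"][5].round(3))
E
python3 - <<'E'
from h import *
d=load("w1"); redgrip(d,.138)
f=d["frame"].astype(int); print(f[212,317],f[205,310])
print("bore",onz(d,391,33,.046),"jar bottom",onz(d,270,67,0.0))
for t in((267,165),(257,181),(344,163),(342,178),(259,211),(259,226)): print("cr",onz(d,*t,.1).round(4))
togo(.429,.297,.2,33)
E
```

```text
grip [0.4297 0.3017 0.138 ] sides [np.float64(0.0252), np.float64(0.0254)] deg [np.float64(-60.5), np.float64(-150.5)] px [316.5283  212.84909]
[157  49  47] [158  50  47]
bore [0.64402384 0.26257454 0.046     ] jar bottom [0.58060076 0.4025453  0.        ]
cr [0.4629 0.3676 0.1   ]
cr [0.4425 0.3753 0.1   ]
cr [0.4853 0.2833 0.1   ]
cr [0.4685 0.2813 0.1   ]
cr [0.4086 0.3665 0.1   ]
cr [0.3908 0.3632 0.1   ]
dxyz cm [-0.34 -0.06 15.1 ] psi now 13.4 -0.342 q6 1.813
```

```bash
python3 -m creep '[[[0,0,0,0.5,-0.122],[0,0,0,0.5,-0.122],[0,0,0,0.5,-0.122],[0,0,0,0.5,-0.122],[0,0,0,0.5,-0.122],[0,0,0,0.5,-0.122],[0,0,0,0.5,-0.122],[0,0,0,0.5,-0.122],[0,0,0,0.5,-0.122],[0,0,0,0.5,-0.122],[0,0,0,0.5,-0.122],[0,0,0,0.5,-0.122],[0,0,0,0.5,-0.122],[0,0,0,0.5,-0.122]]]' && python3 -m creep '[[[0,0,0,0.5,-0.122],[0,0,0,0.5,-0.122],[0,0,0,0.5,-0.122],[0,0,0,0.5,-0.122],[0,0,0,0.5,-0.122],[0,0,0,0.5,-0.122],[0,0,0,0.5,-0.122],[0,0,0,0.5,-0.122],[0,0,0,0.5,-0.122],[0,0,0,0.5,-0.122],[0,0,0,0.5,-0.122],[0,0,0,0,-0.122],[0,0,0,0,-0.122],[0,0,0,0,-0.122],[0,0,0,0,0],[0,0,0,0,0]]]'
python3 - <<'E'
from h import *
d=grab("wrist","w2"); redgrip(d,.138); togo(.430,.302,.108,209.5)
E
```

```text
time_s: 4.28
tool_pos: [0.4334, 0.2956, 0.281]
tcp_rot: [1.77, 2.596, -0.0]
wrist_force: [-1.1, -0.1, -1.2]
opening: 1.0
grasp_force: 0.0
time_s: 5.62
tool_pos: [0.4333, 0.296, 0.2263]
tcp_rot: [0.78, -3.043, 0.0]
wrist_force: [0.5, -0.7, -0.2]
opening: 0.999
grasp_force: 0.0
grip [0.4277 0.3008 0.138 ] sides [np.float64(0.0266), np.float64(0.025)] deg [np.float64(-151.7), np.float64(118.7)] px [330. 244.]
dxyz cm [ 0.    0.66 11.83] psi now -151.3 -6.297 q6 -1.598
```

```bash
python3 -m creep '[[[0,0.15,0.7,3,0],[0,0,0,3,0],[0,0,0,2.5,0],[0,0,0,2,0],[0,0,0,1.3,0],[0,0,0,0,0],[0,0,0,0,0],[1,0,0,0,0],[1,0,0,0,0],[1,0,0,0,0],[1,0,0,0,0],[1,0,0,0,0],[1,0,0,0,0],[1,0,0,0,0],[1,0,0,0,0]]]' 60
```

```text
time_s: 6.92
tool_pos: [0.4283, 0.3025, 0.1089]
tcp_rot: [-0.788, 3.04, 0.0]
wrist_force: [-1.9, -1.2, 6.1]
opening: 0.293
grasp_force: 58.9
```

```bash
python3 -m creep '[[[1,0,0,-1.5,0],[1,0,0,-2.5,0],[1,0,0,-3,0],[1,0,0,-3,0],[1,0,0,-3,0],[1,0,0,0,0],[1,0,0,0,0]]]'
python3 - <<'E'
from h import *
d=grab("scene","s2"); T=tool(); u,v=proj(d,T[:3,3]-[0,0,.07]).astype(int); print(u,v,T[:3,3])
i=d["frame"][v-75:v+75,u-90:u+90,::-1]; cv2.imwrite("pics/s2c.png",cv2.resize(i,None,fx=4,fy=4,interpolation=cv2.INTER_CUBIC))
i=cv2.resize(d["frame"][:,:,::-1],None,fx=4,fy=4)
E
```

```text
time_s: 7.5
tool_pos: [0.4282, 0.3026, 0.2395]
tcp_rot: [-0.787, 3.038, 0.001]
wrist_force: [0.1, 1.2, -3.0]
opening: 0.292
grasp_force: 59.5
384 160 [0.42774584 0.30227463 0.23806975]
```

View pics/s2c.png

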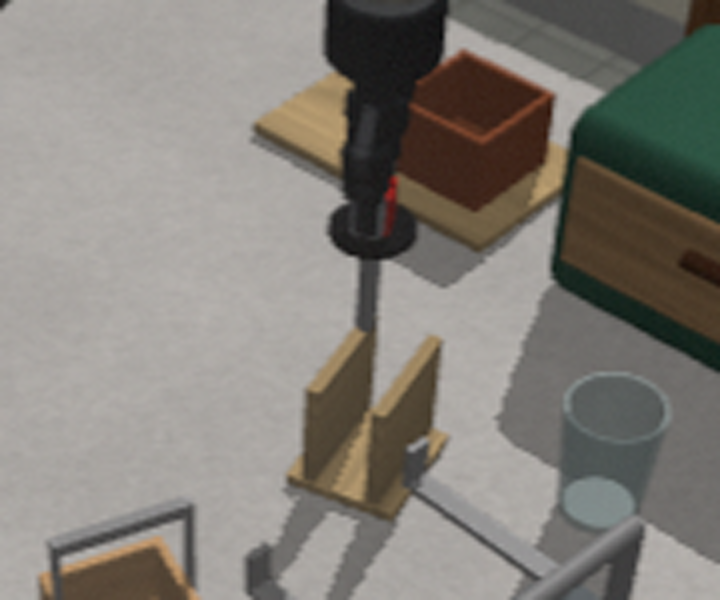

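```bash
python3 -m creep '[[[1,-2.74,-1.74,0,0],[1,-2.74,-1.74,0,0],[1,-2.74,-1.74,0,0],[1,-2.74,-1.74,0,0],[1,-2.74,-1.74,0,0],[1,-2.74,-1.74,0,0],[1,-2.74,-1.74,0,0],[1,-2.74,-1.74,0,0],[1,0,0,3,0],[1,0,0,3,0],[1,0,0,2,0],[1,0,0,0,0],[1,0,0,0,0]]]'
python3 - <<'E'
from h import *
d=grab("wrist","w3"); u,v=proj(d,[.6435,.2615,.04]).astype(int); print(u,v,tool()[:3,3])
i=d["frame"][v-60:v+60,u-80:u+80,::-1]; cv2.imwrite("pics/w3c.png",cv2.resize(i,None,fx=5,fy=5,interpolation=cv2.INTER_CUBIC))
E
```

```text
time_s: 8.63
tool_pos: [0.6866, 0.2869, 0.1559]
tcp_rot: [0.787, -3.037, 0.001]
wrist_force: [0.9, -0.0, -0.7]
opening: 0.295
grasp_force: 59.3
318 173 [0.68732532 0.28728613 0.15792924]
```

View pics/w3c.png

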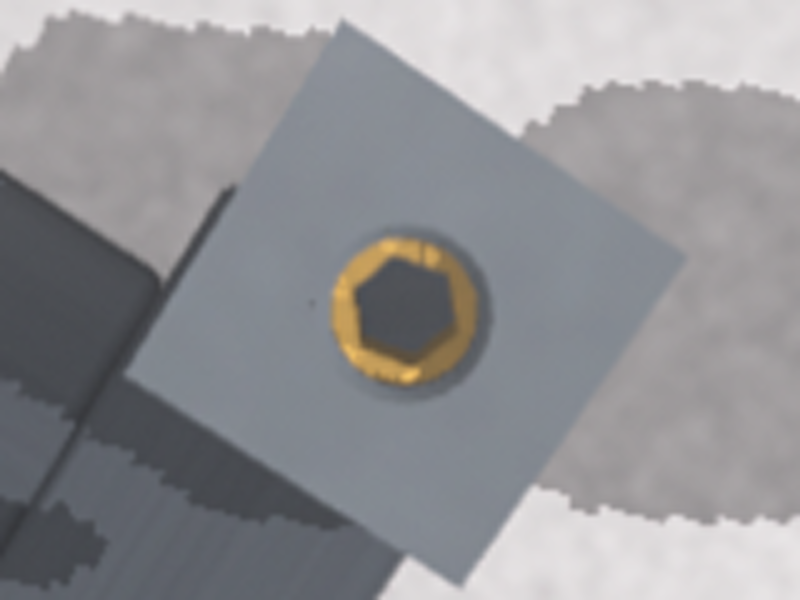

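```bash
python3 - <<'E'
from h import *
d=load("w3"); f=cv2.resize(d["frame"],None,fx=4,fy=4,interpolation=cv2.INTER_CUBIC).astype(int)
br=((f[:,:,0]-f[:,:,2])>35).astype(np.uint8); u,v=[int(4*k) for k in(320,175)]
m=np.zeros_like(br); m[v-100:v+100,u-100:u+100]=br[v-100:v+100,u-100:u+100]
cs,h=cv2.findContours(m,cv2.RETR_CCOMP,cv2.CHAIN_APPROX_NONE)
o=max((c for c,k in zip(cs,h[0]) if k[3]<0),key=cv2.contourArea); i=max((c for c,k in zip(cs,h[0]) if k[3]>=0),key=cv2.contourArea)
for n,c in(("outer",o),("hex",i)):
    P=np.array([onz(d,(a+.5)/4-.5,(b+.5)/4-.5,.04)[:2] for a,b in c[:,0]])
    ctr=np.array(cv2.minEnclosingCircle((P*1e4).astype(np.float32))[0])/1e4
    M=cv2.moments((P*1e5).astype(np.float32)); cen=np.array([M["m10"],M["m01"]])/M["m00"]/1e5
    r=P-cen; a=np.arctan2(r[:,1],r[:,0]); R_=np.hypot(*r.T)
    s=np.sort(a); k=np.argsort(a); z=np.trapezoid((R_[k]-R_.mean())*np.exp(-6j*a[k]),a[k])
    print(n,ctr,cen,R_.mean(),abs(z),"vertex deg mod60",np.degrees(-np.angle(z)/-6)%60, (P.max(0)-P.min(0)))
    print(cv2.approxPolyDP(c,6,True)[:,0].tolist())
print(tool()[:3,3],np.degrees(np.arctan2(*tool()[[1,0],0])))
E
```

```text
outer [0.6444896  0.26182903] [0.64455408 0.26188885] 0.010796545017660157 9.854834827830246e-05 vertex deg mod60 19.94710370739934 [0.02174354 0.02190024]
[[1261, 642], [1223, 672], [1217, 712], [1238, 747], [1281, 759], [1321, 736], [1332, 689], [1309, 654]]
hex [0.64394746 0.26202209] [0.64398724 0.26200192] 0.007459629082415758 0.0013781268761617123 vertex deg mod60 21.643138545089904 [0.01525543 0.01582845]
[[1265, 657], [1312, 675], [1314, 717], [1282, 742], [1240, 720], [1235, 685]]
[0.68732532 0.28728613 0.15792924] -150.93590292281104
```

```bash
python3 -m creep '[[[1,2.45,-0.08,0,0],[1,2.45,-0.08,0,0],[1,0,0,0,0.117],[1,0,0,0,0.117],[1,0,0,0,0.117],[1,0,0,0,0],[1,0,0,0,0]]]'
python3 - <<'E'
from h import *
togo(.645,.2622,.133,189)
E
```

```text
time_s: 9.27
tool_pos: [0.6456, 0.2623, 0.1598]
tcp_rot: [-0.251, 3.129, 0.001]
wrist_force: [-0.4, 0.0, -2.4]
opening: 0.294
grasp_force: 59.4
dxyz cm [0.07 0.   2.68] psi now -170.8 -6.28 q6 -1.44
```

```bash
python3 -m creep '[[[1,0.04,0,1.3,0],[1,0,0,1.3,0],[1,0,0,0.3,0],[1,0,0,0.3,0],[1,0,0,0.3,0],[1,0,0,0,0],[1,0,0,0,0]]]'
```

```text
time_s: 9.85
tool_pos: [0.6449, 0.262, 0.1234]
tcp_rot: [0.246, -3.132, 0.0]
wrist_force: [-1.4, -0.7, -2.9]
opening: 0.291
grasp_force: 59.4
```

```bash
python3 -m creep '[[[1,0,0,0.3,0],[1,0,0,0.3,0],[1,0,0,0.2,0],[1,0,0,0,0],[1,0,0,0,0]]]'
```

```text
time_s: 10.27
tool_pos: [0.6448, 0.2619, 0.1151]
tcp_rot: [0.245, -3.132, 0.0]
wrist_force: [-0.9, -0.6, -1.6]
opening: 0.298
grasp_force: 59.5
```

```bash
python3 -m creep '[[[1,0,0,0,0.112],[1,0,0,0,0.112],[1,0,0,0,0.112],[1,0,0,0,0.112],[1,0,0,0,0.112],[1,0,0,0,0.112],[1,0,0,0,0.112],[1,0,0,0,0.112],[1,0,0,0,0.112],[1,0,0,0,0.112],[1,0,0,0,0.112],[1,0,0,0,0.112],[1,0,0,0,0.112],[1,0,0,0,0.112],[1,0,0,0,0],[1,0,0,0,0]]]'; python3 - <<'E'
from h import *
togo(.645,.262,.115); print(manip.observe()["ft_torque"],manip.observe()["wrist_force"])
E
```

```text
time_s: 11.6
tool_pos: [0.6449, 0.2624, 0.1152]
tcp_rot: [-2.034, -2.394, -0.001]
wrist_force: [-0.7, 3.8, -4.6]
opening: 0.297
grasp_force: 59.2
dxyz cm [-0.04  0.01  0.02] psi now 99.3 yaw rad q6 0.129
[ 0.9647945   0.06644903 -0.01708219] [-0.66976911  3.75610108 -4.5995139 ]
```

```bash
python3 -m creep '[[[1,0,0,0,0.112],[1,0,0,0,0.112],[1,0,0,0,0.112],[1,0,0,0,0.112],[1,0,0,0,0.112],[1,0,0,0,0.112],[1,0,0,0,0.112],[1,0,0,0,0.112],[1,0,0,0,0.112],[1,0,0,0,0.112],[1,0,0,0,0.112],[1,0,0,0,0.112],[1,0,0,0,0.112],[1,0,0,0,0.112],[1,0,0,0,0],[1,0,0,0,0]]]'; python3 - <<'E'
from h import *
togo(.645,.262,.115); print(manip.observe()["ft_torque"],manip.observe()["wrist_force"])
E
```

```text
time_s: 12.93
tool_pos: [0.6453, 0.2621, 0.1153]
tcp_rot: [-3.13, -0.263, -0.002]
wrist_force: [2.3, 3.1, -5.4]
opening: 0.295
grasp_force: 59.1
dxyz cm [-0.03  0.01  0.03] psi now 9.6 yaw rad q6 1.694
[ 0.84073608 -0.62789594 -0.05482026] [ 2.25223595  3.07567663 -5.35570083]
```

```bash
python3 -m creep '[[[0.2,0,0,0,0],[0.2,0,0,0,0],[0.2,0,0,0,0],[0.2,0,0,0,0],[0.2,0,0,0,0],[0.2,0,0,0,-0.112],[0.2,0,0,0,-0.112],[0.2,0,0,0,-0.112],[0.2,0,0,0,-0.112],[0.2,0,0,0,-0.112],[0.2,0,0,0,-0.112],[0.2,0,0,0,-0.112],[0.2,0,0,0,-0.112],[0.2,0,0,0,-0.112],[0.2,0,0,0,-0.112],[0.2,0,0,0,-0.112],[0.2,0,0,0,-0.112],[0.2,0,0,0,-0.112],[0.2,0,0,0,-0.112]]]'; python3 - <<'E'
from h import *
togo(.645,.262,.115); d=grab("wrist","w4"); redgrip(d,.145); redgrip(d,.141)
E
python3 -m creep '[[[1,0,0,0,0],[1,0,0,0,0],[1,0,0,0,0],[1,0,0,0,0],[1,0,0,0,0],[1,0,0,0,0],[1,0,0,0,0]]]' 60
```

```text
time_s: 14.52
tool_pos: [0.6448, 0.2619, 0.1154]
tcp_rot: [2.031, 2.397, -0.0]
wrist_force: [0.6, -0.8, -0.3]
opening: 0.801
grasp_force: 0.0
dxyz cm [0.01 0.02 0.04] psi now 99.5 yaw rad q6 0.126
grip [0.6426 0.2692 0.145 ] sides [np.float64(0.0241), np.float64(0.0363)] deg [np.float64(9.4), np.float64(-78.9)] px [319.  319.5]
grip [0.643 0.267 0.141] sides [np.float64(0.025), np.float64(0.0376)] deg [np.float64(9.4), np.float64(-78.9)] px [319.  319.5]
time_s: 15.15
tool_pos: [0.6448, 0.262, 0.1153]
tcp_rot: [2.038, 2.39, 0.0]
wrist_force: [-0.7, -0.2, 0.2]
opening: 0.297
grasp_force: 59.5
```

```bash
cat > t.py <<'E'
from h import *
s=manip.observe(); togo(*s["tool_pos"]); print(s["ft_torque"].round(2),s["wrist_force"].round(1),s["joint_efforts"].round(2)[5],s["grasp_force"])
E
for i in 1; do python3 -m creep '[[[1,0,0,0,0.07],[1,0,0,0,0.07],[1,0,0,0,0]]]' >/dev/null; python3 t.py; python3 -m creep '[[[1,0,0,0,0.07],[1,0,0,0,0.07],[1,0,0,0,0]]]'>/dev/null; python3 t.py;  python3 -m creep '[[[1,0,0,0,0.07],[1,0,0,0,0.07],[1,0,0,0,0]]]'>/dev/null; python3 t.py; done
```

```text
dxyz cm [0. 0. 0.] psi now 90.9 yaw rad q6 0.275
[-0.02  0.04  0.08] [-0.6  0.2  1.1] 1.32 59.465115666389465
dxyz cm [0. 0. 0.] psi now 83.0 yaw rad q6 0.413
[0.06 0.09 0.07] [-0.8 -0.5  0.9] 1.34 59.500009417533875
dxyz cm [0. 0. 0.] psi now 75.1 yaw rad q6 0.552
[-0.04  0.14  0.04] [-0.8  0.4  3.1] 1.35 59.53492820262909
```

```bash
python3 -m creep '[[[1,0,0,0,0.07],[1,0,0,0,0.07],[1,0,0,0,0]]]' >/dev/null; python3 t.py; python3 -m creep '[[[1,0,0,0,0.07],[1,0,0,0,0.07],[1,0,0,0,0]]]'>/dev/null; python3 t.py
```

```text
dxyz cm [0. 0. 0.] psi now 67.1 yaw rad q6 0.691
[0.02 0.11 0.1 ] [-1.   0.9  1.8] 1.35 59.56638514995575
dxyz cm [0. 0. 0.] psi now 59.1 yaw rad q6 0.83
[0.2  0.19 0.07] [-0.4  0.3  1. ] 1.36 59.59353446960449
```

```bash
python3 -m creep '[[[1,0,0,0,0.07],[1,0,0,0,0.07],[1,0,0,0,0]]]' >/dev/null; python3 t.py; python3 -m creep '[[[1,0,0,0,0.05],[1,0,0,0,0.05],[1,0,0,0,0]]]'>/dev/null; python3 t.py
```

```text
dxyz cm [0. 0. 0.] psi now 51.1 yaw rad q6 0.969
[0.21 0.26 0.2 ] [-0.3  0.6  1.2] 1.45 59.60841715335846
dxyz cm [0. 0. 0.] psi now 45.5 yaw rad q6 1.068
[0.29 0.27 0.22] [-0.9  1.3  1.7] 1.12 59.62331771850586
```

```bash
python3 -m creep '[[[1,0,0,0,0.05],[1,0,0,0,0.05],[1,0,0,0,0]]]' >/dev/null; python3 t.py; python3 -m creep '[[[1,0,0,0,0.05],[1,0,0,0,0.05],[1,0,0,0,0]]]'>/dev/null; python3 t.py
```

```text
dxyz cm [0. 0. 0.] psi now 39.7 yaw rad q6 1.168
[0.41 0.28 0.27] [-1.1  1.1  1.7] 1.16 59.63291645050049
dxyz cm [0. 0. 0.] psi now 34.0 yaw rad q6 1.269
[0.48 0.22 0.1 ] [-1.3  1.9  0.4] 1.02 59.48650360107422
```

```bash
sed -i 's/s\["grasp_force"\])/s["grasp_force"].round(1),s["opening"].round(3))/' t.py; python3 -m creep '[[[1,0,0,0,0.05],[1,0,0,0,0.05],[1,0,0,0,0]]]' >/dev/null; python3 t.py; python3 -m creep '[[[1,0,0,0,0.05],[1,0,0,0,0.05],[1,0,0,0,0]]]'>/dev/null; python3 t.py; python3 - <<'E'
from h import *
d=grab("scene","s3"); d=grab("wrist","w5"); redgrip(d,.141)
E
```

```text
dxyz cm [0. 0. 0.] psi now 28.2 yaw rad q6 1.369
dxyz cm [0. 0. 0.] psi now 22.5 yaw rad q6 1.469
grip [0.6497 0.2641 0.141 ] sides [np.float64(0.0246), np.float64(0.0371)] deg [np.float64(-67.4), np.float64(-155.7)] px [320.5 319. ]Traceback (most recent call last):
  File "t.py", line 2, in <module>
    s=manip.observe(); togo(*s["tool_pos"]); print(s["ft_torque"].round(2),s["wrist_force"].round(1),s["joint_efforts"].round(2)[5],s["grasp_force"].round(1),s["opening"].round(3))
                                                                                                                                    ^^^^^^^^^^^^^^^^^^^^^^
AttributeError: 'float' object has no attribute 'round'
Traceback (most recent call last):
  File "t.py", line 2, in <module>
    s=manip.observe(); togo(*s["tool_pos"]); print(s["ft_torque"].round(2),s["wrist_force"].round(1),s["joint_efforts"].round(2)[5],s["grasp_force"].round(1),s["opening"].round(3))
                                                                                                                                    ^^^^^^^^^^^^^^^^^^^^^^
AttributeError: 'float' object has no attribute 'round'
```

```bash
sed -i 's/s\["grasp_force"\].round(1),s\["opening"\].round(3))/s["grasp_force"],s["opening"])/' t.py; python3 t.py; python3 -m creep '[[[1,0,0,0,0.05],[1,0,0,0,0]]]' >/dev/null; python3 t.py;  python3 -m creep '[[[1,0,0,0,0.05],[1,0,0,0,0]]]' >/dev/null; python3 t.py; python3 - <<'E'
from h import *
d=load("s3"); u,v=proj(d,[.645,.262,.08]).astype(int)
i=d["frame"][v-60:v+60,u-80:u+80,::-1]; cv2.imwrite("pics/s3c.png",cv2.resize(i,None,fx=4,fy=4,interpolation=cv2.INTER_CUBIC))
E
```

```text
dxyz cm [0. 0. 0.] psi now 22.6 yaw rad q6 1.467
[ 0.78  0.21 -0.01] [-0.7  2.7 -0.2] 0.12 59.3138712644577 0.2927611743219778
dxyz cm [0. 0. 0.] psi now 19.5 yaw rad q6 1.521
[0.8  0.21 0.02] [-0.7  3.4 -1.3] 0.72 59.2572158575058 0.29705695430165563
dxyz cm [0. 0. 0.] psi now 16.7 yaw rad q6 1.571
[ 0.77  0.15 -0.05] [-0.7  3.3 -0.8] 0.73 59.21536087989807 0.29186517870838713
```

View pics/s3c.png

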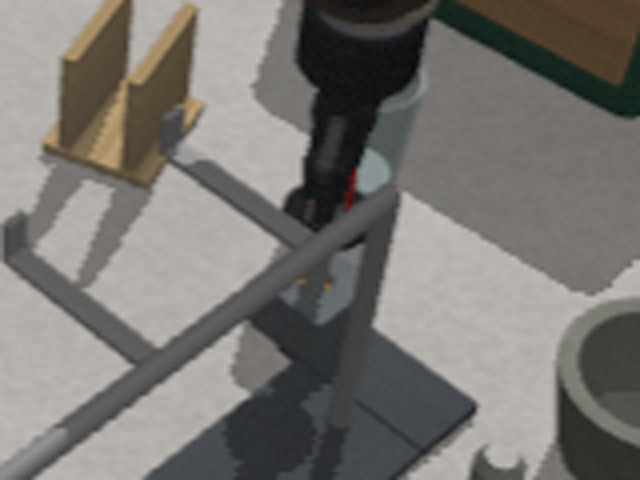

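```bash
python3 -m creep '[[[1,0,0,-1,0],[1,0,0,-2,0],[1,0,0,-2,0],[1,-2.5,0,0,0],[1,-2.5,0,0,0],[1,0,0,0,0],[1,0,0,0,0]]]'
python3 - <<'E'
from h import *
d=grab("wrist","w6"); u,v=proj(d,[.6445,.262,.04]).astype(int); print(u,v,tool()[:3,3])
i=d["frame"][v-60:v+60,u-80:u+80,::-1]; cv2.imwrite("pics/w6c.png",cv2.resize(i,None,fx=5,fy=5,interpolation=cv2.INTER_CUBIC))
E
```

```text
time_s: 18.92
tool_pos: [0.5965, 0.2471, 0.1665]
tcp_rot: [3.107, 0.458, 0.001]
wrist_force: [1.0, -0.1, -1.4]
opening: 0.294
grasp_force: 59.8
319 170 [0.5972778  0.24738724 0.16622458]
```

View pics/w6c.png

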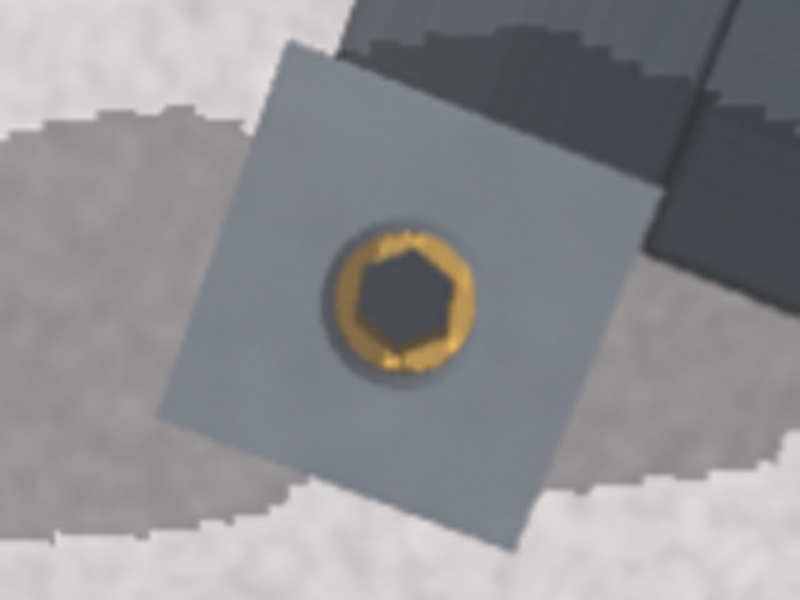

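```bash
cat >> h.py <<'E'
def hexa(n,p=(.6445,.262,.04)):
    d=load(n); f=cv2.resize(d["frame"],None,fx=4,fy=4,interpolation=cv2.INTER_CUBIC).astype(int)
    br=((f[:,:,0]-f[:,:,2])>35).astype(np.uint8); u,v=[int(4*k) for k in proj(d,p)]
    m=np.zeros_like(br); m[v-90:v+90,u-90:u+90]=br[v-90:v+90,u-90:u+90]
    cs,h=cv2.findContours(m,cv2.RETR_CCOMP,cv2.CHAIN_APPROX_NONE)
    o=max((c for c,k in zip(cs,h[0]) if k[3]<0),key=cv2.contourArea); i=max((c for c,k in zip(cs,h[0]) if k[3]>=0),key=cv2.contourArea)
    for n,c in(("outer",o),("hex",i)):
        P=np.array([onz(d,(a+.5)/4-.5,(b+.5)/4-.5,.04)[:2] for a,b in c[:,0]])
        M=cv2.moments((P*1e5).astype(np.float32)); cen=np.array([M["m10"],M["m01"]])/M["m00"]/1e5
        r=P-cen; a=np.arctan2(r[:,1],r[:,0]); Q=np.hypot(*r.T); k=np.argsort(a)
        z=np.trapezoid((Q[k]-Q.mean())*np.exp(-6j*a[k]),a[k])
        print(n,cen.round(4),"flat normal deg mod60",((np.degrees(-np.angle(z)/6)+30)%60).round(1))
E
python3 - <<'E'
from h import *
hexa("w3"); hexa("w6"); togo(.645,.262,.1663)
E
```

```text
outer [0.6446 0.2619] flat normal deg mod60 10.1
hex [0.644 0.262] flat normal deg mod60 8.4
outer [0.6445 0.2619] flat normal deg mod60 27.5
hex [0.6447 0.2623] flat normal deg mod60 37.2
dxyz cm [ 4.99 -0.03 -0.  ] psi now 16.7 yaw rad q6 1.57
```

```bash
python3 -m creep '[[[1,2.5,0,0,0],[1,2.5,0,0,0],[1,0,0,0,-0.11],[1,0,0,0,-0.11],[1,0,0,0,-0.11],[1,0,0,0,-0.11],[1,0,0,0,-0.11],[1,0,0,0,-0.11],[1,0,0,0,-0.11],[1,0,0,0,-0.11],[1,0,0,2,0],[1,0,0,1,0],[1,0,0,0.5,0],[1,0,0,0.5,0],[1,0,0,0.5,0],[1,0,0,0.5,0],[1,0,0,0,0],[1,0,0,0,0]]]'; python3 t.py
```

```text
time_s: 20.47
tool_pos: [0.6449, 0.262, 0.1153]
tcp_rot: [2.619, 1.734, -0.0]
wrist_force: [-0.4, -1.1, -0.6]
opening: 0.293
grasp_force: 59.8
dxyz cm [0. 0. 0.] psi now 67.0 yaw rad q6 0.692
[-0.03 -0.01  0.01] [-0.4 -1.1 -0.6] 0.0 59.77525591850281 0.2925374067827699
```

```bash
python3 -m creep '[[[1,0,0,0,0.035],[1,0,0,0,0.035],[1,0,0,0,0]]]' >/dev/null; python3 t.py; python3 -m creep '[[[1,0,0,0,0.035],[1,0,0,0,0.035],[1,0,0,0,0]]]' >/dev/null; python3 t.py; python3 -m creep '[[[1,0,0,0,0.035],[1,0,0,0,0]]]' >/dev/null; python3 t.py; python3 -m creep '[[[1,0,0,0,0.035],[1,0,0,0,0]]]' >/dev/null; python3 t.py
```

```text
dxyz cm [0. 0. 0.] psi now 62.9 yaw rad q6 0.764
[0.01 0.04 0.02] [-0.3 -0.2 -1.9] 0.62 59.77354288101196 0.29563950100701347
dxyz cm [0. 0. 0.] psi now 59.0 yaw rad q6 0.833
[ 0.01  0.17 -0.  ] [-0.5  0.2 -2.1] 0.63 59.79001522064209 0.2930124923416093
dxyz cm [0. 0. 0.] psi now 57.0 yaw rad q6 0.867
[0.13 0.26 0.07] [-1.6  0.4 -0.6] 0.55 59.92996394634247 0.2965168086978205
dxyz cm [0. 0. 0.] psi now 55.0 yaw rad q6 0.901
[0.23 0.38 0.09] [-0.6  0.2  0.2] 0.62 60.03013730049133 0.29816959249249747
```

```bash
python3 -m creep '[[[1,0,0,0,0.035],[1,0,0,0,0]]]' >/dev/null; python3 t.py; python3 -m creep '[[[1,0,0,0,0.035],[1,0,0,0,0]]]' >/dev/null; python3 t.py; python3 -m creep '[[[1,0,0,0,0.035],[1,0,0,0,0]]]' >/dev/null; python3 t.py; python3 -m creep '[[[1,0,0,0,0.035],[1,0,0,0,0]]]' >/dev/null; python3 t.py
```

```text
dxyz cm [0. 0. 0.] psi now 53.1 yaw rad q6 0.936
[0.22 0.39 0.17] [-1.4  1.1  0.5] 0.69 60.13821601867676 0.2936059944837578
dxyz cm [0. 0. 0.] psi now 51.1 yaw rad q6 0.971
[0.33 0.45 0.25] [-1.3  1.   0.5] 0.76 60.235732197761536 0.2903434209142695
dxyz cm [0. 0. 0.] psi now 49.1 yaw rad q6 1.006
[0.28 0.44 0.27] [-2.6  1.3  1. ] 0.81 60.32525181770325 0.29111121492250247
dxyz cm [0. 0. 0.] psi now 47.0 yaw rad q6 1.041
[0.35 0.44 0.29] [-2.5  1.1  1.7] 0.8 60.35708427429199 0.2928537338449704
```

```bash
python3 -m creep '[[[1,0,0,0,0.035],[1,0,0,0,0],[1,0,0,0,0]]]' >/dev/null; python3 t.py; python3 -m creep '[[[1,0,0,0,-0.1],[1,0,0,0,-0.1],[1,0,0,0,-0.1],[1,0,0,0,-0.06],[1,0,0,0,0],[1,0,0,-1,0],[1,0,0,-2,0],[1,0,0,-2,0],[1,-2.5,0,0,0],[1,-2.5,0,0,0],[1,0,0,0,0],[1,0,0,0,0]]]'; python3 t.py; python3 - <<'E'
from h import *
grab("wrist","w7"); hexa("w7")
E
```

```text
dxyz cm [0. 0. 0.] psi now 45.1 yaw rad q6 1.074
[0.42 0.49 0.32] [-2.   1.6  2.4] 0.45 60.43926179409027 0.2911906889925632
time_s: 23.22
tool_pos: [0.6242, 0.2154, 0.1656]
tcp_rot: [2.643, 1.698, 0.0]
wrist_force: [0.9, -0.1, -1.5]
opening: 0.288
grasp_force: 68.2
dxyz cm [0. 0. 0.] psi now 65.4 yaw rad q6 0.661
[ 0.05  0.04 -0.04] [ 0.9 -0.1 -1.5] -0.13 68.19218158721924 0.2881001537395366
outer [0.6445 0.2619] flat normal deg mod60 4.9
hex [0.6446 0.2628] flat normal deg mod60 56.5
```

```bash
python3 - <<'E'
from h import *
d=load("w7"); redgrip(d,.19)
u,v=proj(d,[.6445,.262,.04]).astype(int)
f=d["frame"][:,:,::-1]; a=cv2.resize(f[v-40:v+40,u-50:u+50],None,fx=4.5,fy=4.5,interpolation=cv2.INTER_CUBIC); b=cv2.resize(f[210:410,200:440],(432,360))
a=cv2.resize(a,(360,360*80//100)); c=np.zeros((360,792,3),np.uint8); c[:a.shape[0],:360]=a; c[:,360:]=b; cv2.imwrite("pics/w7c.png",c)
E
```

```text
grip [0.6258 0.22   0.19  ] sides [np.float64(0.0252), np.float64(0.038)] deg [np.float64(-24.6), np.float64(-112.8)] px [320.  318.5]
```

View pics/w7c.png

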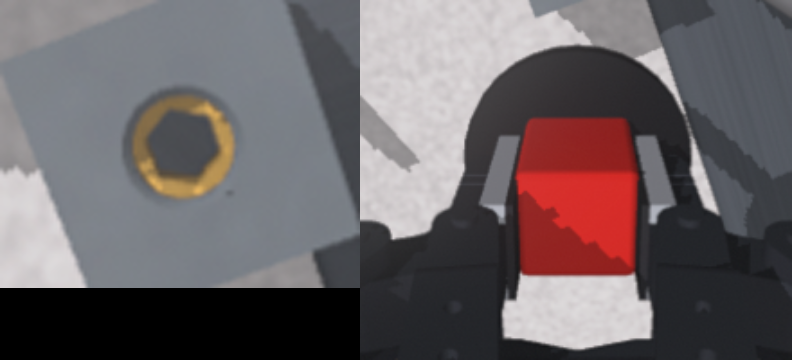

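```bash
python3 - <<'E'
from h import *
d=load("w7"); t=np.array([.6242,.2154]); 
for z in np.arange(.165,.215,.005):
    a=[onz(d,*q,z) for q in((287.8,305.6),(353.9,305.6),(353.9,362.8),(287.8,362.8))]
    print(round(z,3),np.mean(a,0)[:2].round(4),np.linalg.norm(a[1]-a[0]).round(4),np.linalg.norm(a[2]-a[1]).round(4))
x=np.array([np.cos(np.radians(65.4)),np.sin(np.radians(65.4))]);print(x)
# disc front edge px
u,v=200+(577-360)/1.8,210+46/1.8
for z in (.14,.15,.16,.17): print(z,(onz(d,u,v,z)[:2]-t)@x)
hexa("w7"); 
E
```

```text
0.165 [0.617  0.1998] 0.0306 0.0313
0.17 [0.6183 0.2026] 0.0296 0.0302
0.175 [0.6195 0.2055] 0.0285 0.0291
0.18 [0.6208 0.2083] 0.0274 0.028
0.185 [0.6221 0.2111] 0.0263 0.0269
0.19 [0.6234 0.2139] 0.0253 0.0258
0.195 [0.6247 0.2168] 0.0242 0.0247
0.2 [0.626  0.2196] 0.0231 0.0236
0.205 [0.6272 0.2224] 0.022 0.0225
0.21 [0.6285 0.2252] 0.021 0.0214
[0.41628079 0.90923611]
0.14 0.02524082734897819
0.15 0.027983513704387668
0.16 0.03072620005979719
0.17 0.03346888641520667
outer [0.6445 0.2619] flat normal deg mod60 4.9
hex [0.6446 0.2628] flat normal deg mod60 56.5
```

```bash
python3 - <<'E'
from h import *
for n in("w3","w6","w7"):
    d=load(n); u,v=proj(d,[.6446,.2622,.04]); f=d["frame"]
    # rectified top-down patch, 0.1 mm/px, north-up world: right=+x, down=-y
    g=np.arange(-150,151)*1e-4; mp=np.array([[proj(d,[.6446+x,.2622-y,.04]) for x in g] for y in g],np.float32)
    p=cv2.remap(f,mp[:,:,0],mp[:,:,1],cv2.INTER_CUBIC); np.save(f"pics/{n}p.npy",p)
    q=p.astype(int); m=((q[:,:,0]-q[:,:,2])<28).astype(np.uint8)
    k,l=cv2.connectedComponents(m); c=cv2.findContours((l==l[150,150]).astype(np.uint8),0,1)[0][0]
    a=cv2.approxPolyDP(cv2.convexHull(c),9,True)[:,0]; print(n,cv2.contourArea(c)/1e4,[(int(np.degrees(np.arctan2(150-y,x-150))%360),int(np.hypot(x-150,y-150))) for x,y in a])
im=np.hstack([np.load(f"pics/{n}p.npy")[:,:,::-1] for n in("w3","w6","w7")]); cv2.imwrite("pics/rect.png",cv2.resize(im,(798,266)))
E
```

```text
w3 1.56685 [(107, 74), (45, 66), (328, 71), (272, 80), (220, 82), (165, 82)]
w6 1.60515 [(66, 81), (9, 79), (306, 78), (249, 75), (191, 75), (123, 76)]
w7 1.60475 [(83, 82), (33, 76), (14, 75), (328, 74), (268, 69), (205, 76), (164, 72), (138, 79)]
```

View pics/rect.png

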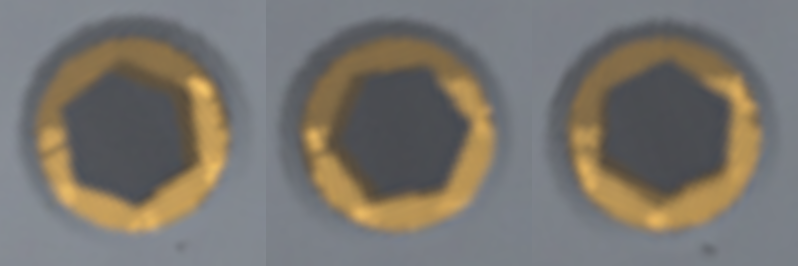

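```bash
python3 -m creep '[[[1,2.5,0,0,0],[1,2.5,0,0,0],[1,0,0,0,-0.1],[1,0,0,0,-0.1],[1,0,0,0,-0.1],[1,0,0,0,-0.077],[1,0,0,2,0],[1,0,0,1,0],[1,0,0,0.5,0],[1,0,0,0.5,0],[1,0,0,0.5,0],[1,0,0,0.5,0],[1,0,0,0,0],[1,0,0,0,0]]]'; python3 t.py;  python3 -m creep '[[[1,0,0,0,0.06],[1,0,0,0,0.06],[1,0,0,0,0.06],[1,0,0,0,0.06],[1,0,0,0,0]]]' >/dev/null; python3 t.py; python3 -m creep '[[[1,0,0,0,0.06],[1,0,0,0,0]]]' >/dev/null; python3 t.py;  python3 -m creep '[[[1,0,0,0,0.06],[1,0,0,0,0]]]' >/dev/null; python3 t.py;  python3 -m creep '[[[1,0,0,0,0.06],[1,0,0,0,0]]]' >/dev/null; python3 t.py
```

```text
time_s: 24.43
tool_pos: [0.6448, 0.2619, 0.1151]
tcp_rot: [-2.275, -2.166, 0.001]
wrist_force: [0.0, -1.2, -2.1]
opening: 0.291
grasp_force: 68.1
dxyz cm [0. 0. 0.] psi now 87.2 yaw rad q6 0.34
[-0.32  0.22 -0.02] [ 0.  -1.2 -2.1] 0.0 68.12753677368164 0.2912995370324519
dxyz cm [0. 0. 0.] psi now 73.3 yaw rad q6 0.583
[-0.4   0.56  0.07] [-2.2 -2.  -1.6] 1.18 68.1988513469696 0.2905657730348405
dxyz cm [0. 0. 0.] psi now 70.0 yaw rad q6 0.641
[-0.45  0.7   0.04] [-3.2 -0.7 -1.4] 0.99 68.29973459243774 0.2947731105269812
dxyz cm [0. 0. 0.] psi now 66.6 yaw rad q6 0.7
[-0.42  0.76  0.15] [-3.2 -1.3 -0.7] 0.98 68.36806654930115 0.2918487938430931
dxyz cm [0. 0. 0.] psi now 63.2 yaw rad q6 0.759
[-0.31  0.97  0.12] [-3.4 -1.2 -0.1] 0.99 68.42723965644836 0.2958827106651376
```

```bash
python3 -m creep '[[[1,0,0,0,0.06],[1,0,0,0,0]]]' >/dev/null; python3 t.py;  python3 -m creep '[[[1,0,0,0,0.06],[1,0,0,0,0]]]' >/dev/null; python3 t.py; python3 -m creep '[[[1,0,0,0,0.06],[1,0,0,0,0]]]' >/dev/null; python3 t.py
```

```text
dxyz cm [0. 0. 0.] psi now 59.8 yaw rad q6 0.819
[-0.36  1.05  0.1 ] [-3.5 -1.1  0.9] 0.99 68.47959995269775 0.293104910613313
dxyz cm [0. 0. 0.] psi now 56.3 yaw rad q6 0.879
[-0.2   1.09  0.19] [-4.7 -0.9  0.6] 0.99 68.52569818496704 0.29418013851335917
dxyz cm [0. 0. 0.] psi now 52.9 yaw rad q6 0.938
[-0.06  1.19  0.16] [-4.2 -0.7  1.2] 1.04 68.53792905807495 0.2943318763483686
```

```bash
python3 -m creep '[[[1,0,0,0,0.05],[1,0,0,0,0]]]' >/dev/null; python3 t.py;  python3 -m creep '[[[1,0,0,0,0.03],[1,0,0,0,0],[1,0,0,0,0]]]' >/dev/null; python3 t.py
```

```text
dxyz cm [0. 0. 0.] psi now 50.1 yaw rad q6 0.988
[-0.03  1.28  0.22] [-3.7 -0.5  0.7] 0.99 68.56958627700806 0.29379938911518805
dxyz cm [0. 0. 0.] psi now 48.5 yaw rad q6 1.016
[0.08 1.3  0.33] [-4.4  0.7  1.7] 0.38 68.65471243858337 0.29266203222522796
```

```bash
python3 -m creep '[[[1,0,0,-0.7,0],[1,0,0,-0.7,0],[1,0,0,-0.7,0],[1,0,0,-1.5,0],[1,0,0,-1.4,0],[1,-2.5,0,0,0],[1,-2.5,0,0,0],[1,0,0,0,0],[1,0,0,0,0]]]'; python3 t.py; cat >> h.py <<'E'
def hex2(n):
    d=load(n); g=np.arange(-150,151)*1e-4; mp=np.array([[proj(d,[.6446+x,.2622-y,.04]) for x in g] for y in g],np.float32)
    q=cv2.remap(d["frame"],mp[:,:,0],mp[:,:,1],cv2.INTER_CUBIC).astype(int); m=((q[:,:,0]-q[:,:,2])<28).astype(np.uint8)
    l=cv2.connectedComponents(m)[1]; c=cv2.findContours((l==l[150,150]).astype(np.uint8),0,1)[0][0]
    a=cv2.approxPolyDP(cv2.convexHull(c),9,True)[:,0]; print(n,[(int(np.degrees(np.arctan2(150-y,x-150))%360),int(np.hypot(x-150,y-150))) for x,y in a])
E
python3 - <<'E'
from h import *
grab("wrist","w8"); hexa("w8"); hex2("w8")
E
```

```text
time_s: 27.02
tool_pos: [0.6123, 0.2241, 0.1671]
tcp_rot: [2.866, 1.284, 0.006]
wrist_force: [-0.0, 0.6, -1.7]
opening: 0.29
grasp_force: 68.3
dxyz cm [0. 0. 0.] psi now 48.3 yaw rad q6 0.978
[-0.04  0.03  0.  ] [-0.   0.6 -1.7] -0.1 68.29207420349121 0.28950757611975186
outer [0.6445 0.2619] flat normal deg mod60 9.3
hex [0.6447 0.2626] flat normal deg mod60 37.5
w8 [(68, 83), (359, 77), (306, 73), (247, 72), (187, 73), (122, 79)]
```

```bash
python3 -m creep '[[[1,0,0,-3,0],[1,0,0,-3,0],[1,-1.68,-2.76,0,0],[1,-1.68,-2.76,0,0],[1,-1.68,-2.76,0,0],[1,-1.68,-2.76,0,0],[1,-1.68,-2.76,0,0],[1,-1.68,-2.76,0,0],[1,-1.68,-2.76,0,0],[1,0,0,0,0],[1,0,0,0,0]]]'; python3 t.py
python3 - <<'E'
from h import *
d=grab("wrist","w9"); u,v=proj(d,[.435,.315,.1]).astype(int); print(u,v,tool()[:3,3])
g=np.arange(-90,91)*1e-3
mp=np.array([[proj(d,[.435+x,.315-y,.1]) for x in g] for y in g],np.float32)
p=cv2.remap(d["frame"],mp[:,:,0],mp[:,:,1],cv2.INTER_CUBIC)[:,:,::-1]; cv2.imwrite("pics/cr.png",cv2.resize(p,(560,560),interpolation=cv2.INTER_CUBIC))
E
```

```text
time_s: 27.98
tool_pos: [0.389, 0.2668, 0.2263]
tcp_rot: [2.865, 1.288, 0.004]
wrist_force: [0.9, -1.2, -2.1]
opening: 0.29
grasp_force: 68.2
dxyz cm [0. 0. 0.] psi now 48.4 yaw rad q6 1.187
[ 0.04 -0.03  0.03] [ 0.9 -1.2 -2.1] 0.17 68.22286605834961 0.28981843390718065
323 148 [0.39000423 0.26663184 0.2261308 ]
```

View pics/cr.png

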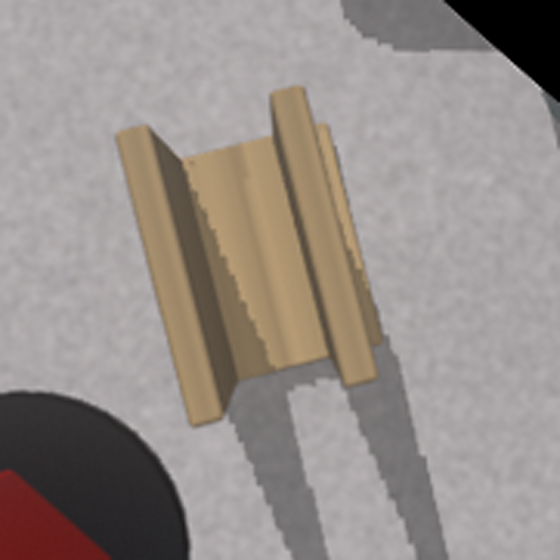

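```bash
python3 -m creep '[[[1,2.17,-0.37,0,0],[1,2.17,-0.37,0,0],[1,2.17,-0.37,0,0],[1,0,0,0,0],[1,0,0,3,0],[1,0,0,3,0],[1,0,0,3,0],[1,0,0,1.5,0],[1,0,0,0.6,0],[1,0,0,0,0],[1,0,0,0,0]]]'; python3 t.py
```

```text
time_s: 28.95
tool_pos: [0.4251, 0.3217, 0.1148]
tcp_rot: [2.868, 1.283, 0.001]
wrist_force: [0.1, -0.7, -1.4]
opening: 0.291
grasp_force: 68.2
dxyz cm [0. 0. 0.] psi now 48.2 yaw rad q6 1.253
[ 0.01 -0.05 -0.05] [ 0.1 -0.7 -1.4] -0.01 68.24395895004272 0.29137278009432194
```

```bash
python3 -m creep '[[[1,0,0,0.2,0],[1,0,0,0.2,0],[1,0,0,0.1,0],[1,0,0,0,0],[1,0,0,0,0]]]'; python3 -m creep '[[[0.8,0,0,0,0],[0.6,0,0,0,0],[0.4,0,0,0,0],[0.2,0,0,0,0],[0,0,0,0,0],[0,0,0,0,0],[0,0,0,0,0],[0,0,0,-1,0],[0,0,0,-3,0],[0,0,0,-3,0],[0,0,0,-4,0],[0,0,0,-4,0],[0,0,0,-4,0]]]' 
python3 - <<'E'
from h import *
d=grab("wrist","w10"); redgrip(d,.138); grab("top","top2"); grab("scene","s4")
E
```

```text
time_s: 29.37
tool_pos: [0.4244, 0.3217, 0.1097]
tcp_rot: [2.867, 1.284, 0.002]
wrist_force: [0.5, -0.3, -0.8]
opening: 0.292
grasp_force: 68.6
time_s: 30.45
tool_pos: [0.4236, 0.3213, 0.3021]
tcp_rot: [2.867, 1.284, 0.0]
wrist_force: [1.1, 0.5, -1.2]
opening: 1.0
grasp_force: 0.0
grip [0.4258 0.3238 0.138 ] sides [np.float64(0.0245), np.float64(0.0291)] deg [np.float64(-41.8), np.float64(-131.2)] px [320.5 218.5]
```

```bash
python3 -m creep '[[[0,-2.78,2.57,0,0],[0,-2.78,2.57,0,0],[0,-2.78,2.57,0,0],[0,-2.78,2.57,0,0],[0,-2.78,2.57,0,0],[0,-2.78,2.57,0,0],[0,-2.78,2.57,0,0],[0,0,0,0,-0.096],[0,0,0,0,-0.096],[0,0,0,0,-0.096],[0,0,0,0,-0.096],[0,0,0,0,0],[0,0,0,0,0]]]'; python3 t.py
cat >> h.py <<'E'
def wood(d,near=None):
    h=cv2.cvtColor(d["frame"],cv2.COLOR_RGB2HSV); m=cv2.inRange(h,(8,70,60),(22,200,255))
    m=cv2.morphologyEx(m,cv2.MORPH_CLOSE,np.ones((15,15)))
    for c in cv2.findContours(m,0,cv2.CHAIN_APPROX_NONE)[0]:
        if cv2.contourArea(c)<1500: continue
        P=np.array([onz(d,*q,.06)[:2] for q in c[:,0]]); (a,s,t)=cv2.minAreaRect((P*1000).astype(np.float32))
        print("wood",np.round(a,1),np.round(s,1),"deg",round(t,1),"px",c[:,0].mean(0).round())
def bar(d,ctr,yaw):
    # bar in the rectified z=.135 patch: grey, longest line
    g=np.arange(-75,76)*1e-3; mp=np.array([[proj(d,[ctr[0]+x,ctr[1]-y,.135]) for x in g] for y in g],np.float32)
    return cv2.remap(d["frame"],mp[:,:,0],mp[:,:,1],cv2.INTER_CUBIC)[:,:,::-1]
E
python3 - <<'E'
from h import *
d=grab("wrist","w11"); wood(d)
cv2.imwrite("pics/barA.png",cv2.resize(bar(d,(.428,.056),0),(600,600),interpolation=cv2.INTER_CUBIC))
E
```

```text
time_s: 31.68
tool_pos: [0.4283, 0.0566, 0.2987]
tcp_rot: [-2.572, -1.803, 0.002]
wrist_force: [0.2, 0.9, -0.3]
opening: 1.002
grasp_force: 0.0
dxyz cm [0. 0. 0.] psi now 70.1 yaw rad q6 0.326
[ 0.02  0.04 -0.01] [ 0.2  0.9 -0.3] -0.56 0.0 1.0019863741032717
wood [ 446.4 -227.1] [82.3 68.7] deg 8.4 px [401. 390.]
wood [430.4  59.3] [94.2 91.7] deg 67.3 px [322. 203.]
wood [421.5 261.2] [40.2 86.2] deg 68.9 px [243.  12.]
```

View pics/barA.png

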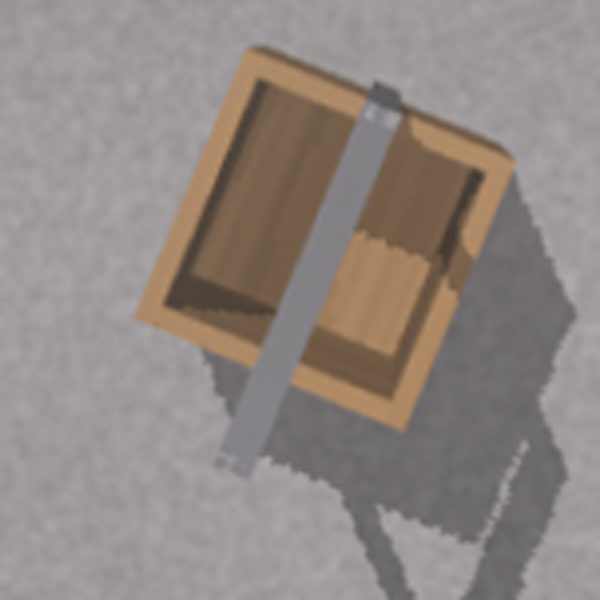

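```bash
python3 -m creep '[[[0,1.66,0.1,0,0.02],[0,1.66,0.1,0,0.02],[0,0,0,3.5,0],[0,0,0,3.5,0],[0,0,0,3.5,0],[0,0,0,3.5,0],[0,0,0,2.5,0],[0,0,0,1.7,0],[0,0,0,0.5,0],[0,0,0,0,0],[0,0,0,0,0]]]'; python3 t.py; python3 -m creep '[[[0.5,0,0,0,0],[0.7,0,0,0,0],[0.8,0,0,0,0],[1,0,0,0,0],[1,0,0,0,0],[1,0,0,0,0],[1,0,0,0,0],[1,0,0,0,0],[1,0,0,0,0]]]' 80
```

```text
time_s: 32.65
tool_pos: [0.4424, 0.0871, 0.1128]
tcp_rot: [2.606, 1.754, 0.0]
wrist_force: [0.5, 0.7, -0.1]
opening: 1.0
grasp_force: 0.0
dxyz cm [0. 0. 0.] psi now 67.9 yaw rad q6 0.434
[-0.01  0.03  0.04] [ 0.5  0.7 -0.1] 0.03 0.0 1.0002348869639792
time_s: 33.4
tool_pos: [0.4423, 0.087, 0.1126]
tcp_rot: [2.605, 1.755, 0.001]
wrist_force: [-0.8, 0.1, 6.0]
opening: 0.093
grasp_force: 78.5
```

```bash
python3 -m creep '[[[1,0,0,-1,0],[1,0,0,-2,0],[1,0,0,-2.5,0],[1,0,0,-3,0],[1,0,0,-3,0],[1,0,0,-2.5,0],[1,0,0,0,-0.077],[1,0,0,0,-0.077],[1,0,0,0,-0.077],[1,0,0,0,-0.078],[1,2.5,0,0,0],[1,2.5,0,0,0],[1,2.5,0,0,0],[1,2.45,0,0,0],[1,0,0,0,0],[1,0,0,0,0]]]'; python3 t.py; python3 - <<'E'
from h import *
togo(.6378,.1718,.2526,85.6)
d=grab("scene","s5"); d=grab("wrist","w12"); print(proj(d,[.6355,.1423,.224]),proj(d,[.595,.145,.25]))
cv2.imwrite("pics/w12c.png",d["frame"][:,:,::-1])
E
```

```text
time_s: 34.73
tool_pos: [0.4494, 0.187, 0.2519]
tcp_rot: [-2.302, -2.138, 0.001]
wrist_force: [-0.2, 0.3, -1.5]
opening: 0.096
grasp_force: 78.4
dxyz cm [0. 0. 0.] psi now 85.8 yaw rad q6 0.333
[ 0.03  0.02 -0.  ] [-0.2  0.3 -1.5] 0.24 78.3947217464447 0.09598830722558008
dxyz cm [-0.13 18.9  -0.08] psi now 85.8 0.003 q6 0.333
[636.04563005 323.71396168] [607.704691   351.54611808]
```

View pics/w12c.png

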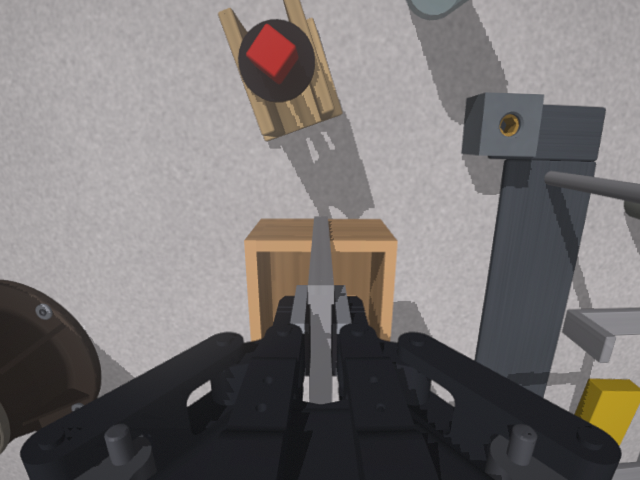

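```bash
python3 - <<'E'
from h import *
d=load("w12")
for q in((613,337),(611,360)): print(onz(d,*q,.25))
for q in((568,314),(565,331)): print(onz(d,*q,.218))
hexa("w12",(.645,.262,.04))
E
```

```text
[0.59619042 0.15353276 0.25      ]
[0.59805605 0.13944446 0.25      ]
[0.59459183 0.14986979 0.218     ]
[0.59447883 0.13827881 0.218     ]Traceback (most recent call last):
  File "<stdin>", line 5, in <module>
  File "h.py", line 39, in hexa
    o=max((c for c,k in zip(cs,h[0]) if k[3]<0),key=cv2.contourArea); i=max((c for c,k in zip(cs,h[0]) if k[3]>=0),key=cv2.contourArea)
                                                                        ~~~^^^^^^^^^^^^^^^^^^^^^^^^^^^^^^^^^^^^^^^^^^^^^^^^^^^^^^^^^^^^
ValueError: max() iterable argument is empty
```

```bash
python3 -m creep '[[[1,-0.05,2,0,0],[1,-0.05,2.7,0,0],[1,0,2.7,0,0],[1,0,2.7,0,0],[1,0,2.7,0,0],[1,0,2.5,0,0],[1,0,2,0,0],[1,0,1.6,0,0],[1,0,0,0,0],[1,0,0,0,0]]]'; python3 t.py; python3 - <<'E'
from h import *
togo(.6378,.1718,.2117,85.6)
E
```

```text
time_s: 35.67
tool_pos: [0.6382, 0.1696, 0.2516]
tcp_rot: [-2.306, -2.133, 0.002]
wrist_force: [-0.5, 0.3, -1.7]
opening: 0.09
grasp_force: 78.4
dxyz cm [0. 0. 0.] psi now 85.6 yaw rad q6 0.238
[ 0.09 -0.01 -0.01] [-0.5  0.3 -1.7] -0.04 78.39577674865723 0.08953110704410402
dxyz cm [ 0.22 -0.05  3.99] psi now 85.6 -0.001 q6 0.238
```

```bash
python3 -m creep '[[[1,0.2,0,1.2,0],[1,0,0,1.2,0],[1,0,0,1,0],[1,0,0,0.3,0],[1,0,0,0.2,0],[1,0,0,0,0],[1,0,0,0,0]]]'; python3 t.py
```

```text
time_s: 36.25
tool_pos: [0.6383, 0.173, 0.2135]
tcp_rot: [2.304, 2.135, 0.0]
wrist_force: [0.5, 0.4, -1.8]
opening: 0.096
grasp_force: 78.4
dxyz cm [0. 0. 0.] psi now 85.7 yaw rad q6 0.241
[ 0.04 -0.02 -0.03] [ 0.5  0.4 -1.8] -0.0 78.38587403297424 0.09580049409169523
```

```bash
python3 -m creep '[[[1,0,0,0.15,0],[1,0,0,0.15,0],[1,0,0,0,0],[1,0,0,0,0]]]'; python3 t.py
```

```text
time_s: 36.58
tool_pos: [0.6386, 0.1731, 0.2115]
tcp_rot: [2.303, 2.135, 0.002]
wrist_force: [-1.7, 1.0, 4.7]
opening: 0.099
grasp_force: 79.4
dxyz cm [0. 0. 0.] psi now 85.7 yaw rad q6 0.241
[-0.06  0.17 -0.06] [-1.7  1.   4.7] -0.03 79.36153292655945 0.09863727128112358
```

```bash
python3 -m creep '[[[0.9,0,0,0,0],[0.8,0,0,0,0],[0.6,0,0,0,0],[0.5,0,0,0,0],[0.5,0,0,0,0],[0.5,0,0,0,0],[0.5,0,0,-1,0],[0.5,0,0,-2.5,0],[0.5,0,0,-3,0],[0.3,0,0,-3,0],[0,0,-3,0,0],[0,0,-4,0,0],[0,0,-4,0,0],[0,0,0,0,0]]]'; python3 - <<'E'
from h import *
d=grab("scene","s6"); grab("top","top3"); wood(load("top3")); togo(.50,-.28,.31)
d=load("top3"); print([proj(d,[.445,-.283,.06])])
E
```

```text
time_s: 37.75
tool_pos: [0.5226, 0.1816, 0.3063]
tcp_rot: [-2.302, -2.136, 0.003]
wrist_force: [1.0, -0.4, 0.7]
opening: 0.999
grasp_force: 0.0
wood [206.6 638.4] [249.7 164.7] deg 0.2 px [ 42. 383.]
wood [642.6 245.5] [292.  237.2] deg 62.6 px [207. 220.]
dxyz cm [-46.23   0.69  -0.33] psi now 85.7 yaw rad q6 0.288
[array([417.67605796, 288.95989437])]
```

```bash
python3 -m creep '[[[0,-3.85,0,0,0],[0,-3.85,0,0,0],[0,-3.85,0,0,0],[0,-3.85,0,0,0],[0,-3.85,0,0,0],[0,-3.85,0,0,0],[0,-3.85,0,0,0],[0,-3.85,0,0,0],[0,-3.85,0,0,0],[0,-3.85,0,0,0],[0,-3.85,0,0,0],[0,-3.85,0,0,0],[0,0,0,0,-0.105],[0,0,0,0,-0.105],[0,0,0,0,0],[0,0,0,0,0]]]'; python3 - <<'E'
from h import *
d=grab("wrist","w13"); wood(d); togo(.45,-.28,.3)
h=cv2.cvtColor(d["frame"],cv2.COLOR_RGB2HSV)
d2=grab("top","top4"); wood(d2)
E
```

```text
time_s: 39.18
tool_pos: [0.4939, -0.2801, 0.3054]
tcp_rot: [2.072, 2.361, -0.0]
wrist_force: [0.3, 0.7, -0.2]
opening: 1.0
grasp_force: 0.0
wood [ 448.8 -286.5] [91.7 94.5] deg 8.6 px [282. 205.]
dxyz cm [ 0.54 -4.36  0.54] psi now 97.5 yaw rad q6 -0.762
wood [52.8 66.9] [467.1 198. ] deg 53.7 px [277. 436.]
wood [206.6 638.2] [249.6 165. ] deg 0.4 px [ 42. 383.]
wood [685.4 142.9] [110.8 108.9] deg 87.4 px [248. 192.]
```

```bash
python3 -m creep '[[[0,1.48,-2.3,0,-0.01],[0,1.48,-2.3,0,-0.01],[0,0,0,3.5,0],[0,0,0,3.5,0],[0,0,0,3.5,0],[0,0,0,3.5,0],[0,0,0,2.5,0],[0,0,0,1.8,0],[0,0,0,1,0],[0,0,0,0,0],[0,0,0,0,0]]]'; python3 t.py; python3 -m creep '[[[0.5,0,0,0,0],[0.7,0,0,0,0],[0.8,0,0,0,0],[1,0,0,0,0],[1,0,0,0,0],[1,0,0,0,0],[1,0,0,0,0],[1,0,0,0,0],[1,0,0,0,0]]]' 80
```

```text
time_s: 40.2
tool_pos: [0.4442, -0.2565, 0.1127]
tcp_rot: [2.044, 2.385, -0.0]
wrist_force: [0.7, -0.0, 1.0]
opening: 0.998
grasp_force: 0.0
dxyz cm [0. 0. 0.] psi now 98.8 yaw rad q6 -0.806
[-0.03  0.03  0.02] [ 0.7 -0.   1. ] 0.02 0.0 0.9984182578035975
time_s: 40.95
tool_pos: [0.4441, -0.2565, 0.1126]
tcp_rot: [2.043, 2.385, 0.0]
wrist_force: [2.7, 2.6, 5.8]
opening: 0.095
grasp_force: 78.6
```

```bash
python3 -m creep '[[[1,0,0,-1,0],[1,0,0,-2,0],[1,0,0,-2.5,0],[1,0,0,-3,0],[1,0,0,-3,0],[1,0,0,-2.5,0],[1,0,0,0,0.077],[1,0,0,0,0.077],[1,0,0,0,0.076],[1,3,0,0,0],[1,3,0,0,0],[1,3,0,0,0],[1,3,0,0,0],[1,3,0,0,0],[1,3.1,0,0,0],[1,0,0,0,0],[1,0,0,0,0]]]'; python3 - <<'E'
from h import *
togo(.618,-.087,.2526,85.6)
d=grab("wrist","w14")
# lip of hook2 in the rectified z=.25 patch: bright grey columns
print(proj(d,[.577,-.114,.25]))
E
```

```text
time_s: 42.37
tool_pos: [0.4573, -0.0748, 0.2527]
tcp_rot: [2.301, 2.139, -0.001]
wrist_force: [-0.1, 0.2, -1.6]
opening: 0.096
grasp_force: 78.3
dxyz cm [-0.04 16.11  0.  ] psi now 85.8 0.004 q6 -0.231
[560.10291211 352.54954614]
```

```bash
python3 -m creep '[[[1,0,2,0,0],[1,0,2.6,0,0],[1,0,2.6,0,0],[1,0,2.6,0,0],[1,0,2.5,0,0],[1,0,2.2,0,0],[1,0,1.6,0,0],[1,0,0,0,0],[1,0,0,0,0]]]'; python3 t.py; python3 - <<'E'
from h import *
togo(.618,-.087,.2117,85.6)
E
```

```text
time_s: 43.17
tool_pos: [0.618, -0.0895, 0.2515]
tcp_rot: [-2.305, -2.133, 0.002]
wrist_force: [0.6, -0.4, -2.2]
opening: 0.097
grasp_force: 78.3
dxyz cm [0. 0. 0.] psi now 85.6 yaw rad q6 -0.172
[ 0.04  0.04 -0.05] [ 0.6 -0.4 -2.2] 0.02 78.33099961280823 0.09711113223088887
dxyz cm [ 0.25 -0.01  3.98] psi now 85.6 -0.0 q6 -0.172
```

```bash
python3 -m creep '[[[1,0.22,0,1.2,0],[1,0,0,1.2,0],[1,0,0,1,0],[1,0,0,0.3,0],[1,0,0,0.2,0],[1,0,0,0.15,0],[1,0,0,0.15,0],[1,0,0,0,0],[1,0,0,0,0]]]'; python3 t.py
```

```text
time_s: 43.92
tool_pos: [0.6183, -0.0862, 0.2113]
tcp_rot: [2.303, 2.135, 0.001]
wrist_force: [-2.2, -0.6, 4.5]
opening: 0.097
grasp_force: 79.1
dxyz cm [0. 0. 0.] psi now 85.7 yaw rad q6 -0.168
[-0.22  0.43 -0.06] [-2.2 -0.6  4.5] -0.06 79.05627608299255 0.09740658197759988
```

```bash
python3 -m creep '[[[0.9,0,0,0,0],[0.8,0,0,0,0],[0.6,0,0,0,0],[0.5,0,0,0,0],[0.5,0,0,0,0],[0.5,0,0,0,0],[0.5,0,0,-1,0],[0.5,0,0,-2.5,0],[0.5,0,0,-3,0],[0.3,0,0,-3,0],[0,0,-3,0,0],[0,0,-4,0,0],[0,0,-4,0,0],[0,-3,0,-1,0],[0,-3.5,0,-1,0],[0,-3.5,0,-1,0],[0,-3.5,0,0,0],[0,-3.5,0,0,0],[0,-3.5,0,0,0],[0,0,0,0,0]]]'; python3 -m creep '[[[0,-3.5,0,-1,0],[0,-3.5,0,-1,0],[0,-3.5,0,-1,0],[0,-3.5,0,0,0],[0,0,0,0,0],[0,0,0,0,0]]]'; python3 - <<'E'
from h import *
a=grab("scene","s7"); b=grab("top","top5")
x=cv2.resize(a["frame"][90:420,100:560,::-1],(520,373)); y=cv2.resize(b["frame"][140:340,120:520,::-1],(454,227))
c=np.zeros((600,800,3),np.uint8); c[:373,:520]=x; c[373:,:454]=y
z=cv2.resize(a["frame"][150:230,330:450,::-1],(346,227),interpolation=cv2.INTER_CUBIC); c[373:,454:]=z; cv2.imwrite("pics/final.png",c)
E
```

```text
time_s: 45.58
tool_pos: [0.4923, -0.2869, 0.3356]
tcp_rot: [2.307, 2.131, -0.001]
wrist_force: [-0.6, -0.1, 0.8]
opening: 0.996
grasp_force: 0.0
time_s: 46.08
tool_pos: [0.4819, -0.4228, 0.3652]
tcp_rot: [-2.306, -2.133, -0.0]
wrist_force: [0.4, -0.2, -0.8]
opening: 1.001
grasp_force: 0.0
```

View pics/final.png

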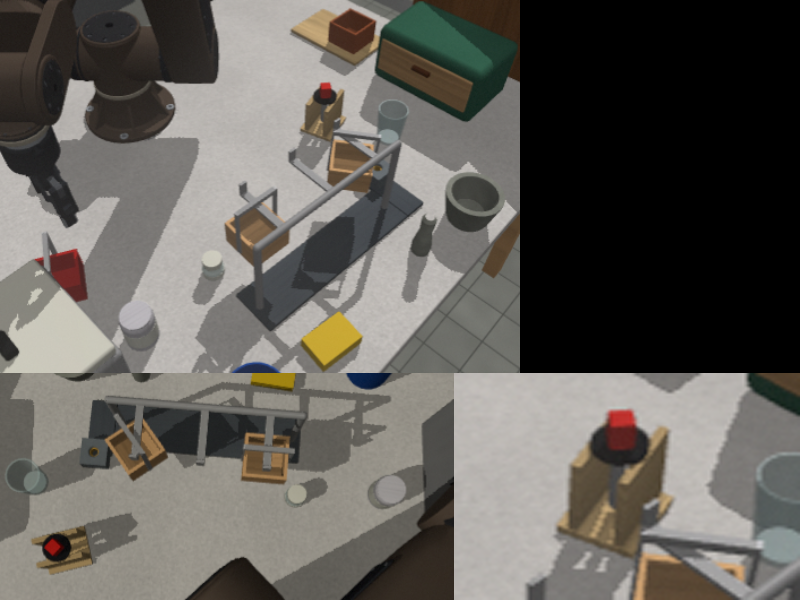

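```bash
python3 - <<'E'
from h import *
b=load("top5")
def f(X,Y): return 120+X*400/454,140+(Y-373)*200/227
for n,q in(("barA+",(108,415)),("barA-",(145,457)),("barB",(243,449)),("barB",(296,449))): print(n,onz(b,*f(*q),.234).round(4))
for q in((133,458),(200,462),(268,467)): print("lip",onz(b,*f(*q),.25).round(4))
togo(.52,.09,.365)
# is it like that in top3 already (just after release)? compare patches
a=load("top3"); x=np.abs(a["frame"][160:230,195:290].astype(int)-b["frame"][160:230,195:290]).sum(2); print((x>60).mean())
for n in("s6","s7"):
    d=load(n); h=cv2.cvtColor(d["frame"],cv2.COLOR_RGB2HSV); m=cv2.inRange(h,(8,70,60),(22,200,255)); u,v=proj(d,[.637,.142,.15]).astype(int); p=m[v-45:v+45,u-45:u+45]; M=cv2.moments(p); print(n,u,v,M["m10"]/M["m00"],M["m01"]/M["m00"],M["m00"]/255)
E
```

```text
barA+ [0.6792 0.1972 0.234 ]
barA- [0.5959 0.1222 0.234 ]
barB [ 0.6136 -0.0685  0.234 ]
barB [ 0.6146 -0.1717  0.234 ]
lip [0.5906 0.1434 0.25  ]
lip [0.584  0.0145 0.25  ]
lip [ 0.5756 -0.1159  0.25  ]
dxyz cm [51.23 -0.13  0.07] psi now 85.6 yaw rad q6 -0.745
0.32766917293233083
s6 406 233 37.653390742734125 37.22927879440258 1858.0
s7 406 233 39.305131004366814 35.47762008733624 1832.0
```

```bash
python3 -m creep '[[[0,3.72,0,0,0],[0,3.72,0,0,0],[0,3.72,0,0,0],[0,3.72,0,0,0],[0,3.72,0,0,0],[0,3.72,0,0,0],[0,3.72,0,0,0],[0,3.72,0,0,0],[0,3.72,0,0,0],[0,3.72,0,0,0],[0,3.72,1.5,0,0],[0,3.72,2,0,0],[0,3.72,2.2,0,0],[0,3.72,2.1,0,0],[0,0,0,0,0],[0,0,0,0,0]]]'; python3 - <<'E'
from h import *
d=grab("wrist","w15"); print(tool()[:3,3])
h=cv2.cvtColor(d["frame"],cv2.COLOR_RGB2HSV); m=cv2.inRange(h,(8,70,60),(22,200,255)); m=cv2.morphologyEx(m,cv2.MORPH_CLOSE,np.ones((25,25)))
for c in cv2.findContours(m,0,cv2.CHAIN_APPROX_NONE)[0]:
    if cv2.contourArea(c)<1500: continue
    for z in(.159,):
        P=np.array([onz(d,*q,z)[:2] for q in c[:,0]])*1000; a,s,t=cv2.minAreaRect(P.astype(np.float32)); print(z,np.round(a,1),np.round(s,1),round(t,1),"px",c[:,0].mean(0).round())
        print(cv2.approxPolyDP(P.astype(np.float32),10,True)[:,0].round().tolist())
# bar: grey pixels in rectified z=.234 patch around, Hough segments
g=np.arange(-100,101)*1e-3; mp=np.array([[proj(d,[.637+x,.15-y,.234]) for x in g] for y in g],np.float32)
p=cv2.remap(d["frame"],mp[:,:,0],mp[:,:,1],cv2.INTER_CUBIC); p=cv2.resize(p,None,fx=3,fy=3)
e=cv2.Canny(cv2.GaussianBlur(cv2.cvtColor(p,cv2.COLOR_RGB2GRAY),(5,5),0),25,70)
L=cv2.HoughLinesP(e,1,np.pi/180,50,minLineLength=110,maxLineGap=25)[:,0]
for l in sorted(L.tolist(),key=lambda l:-np.hypot(l[2]-l[0],l[3]-l[1]))[:22]:
    w=[(637+(l[0]/3-100),150-(l[1]/3-100)),(637+(l[2]/3-100),150-(l[3]/3-100))]; print(np.round(w).tolist(),"yaw",round(np.degrees(np.arctan2(-(w[1][0]-w[0][0]),w[1][1]-w[0][1]))%180,1))
E
```

```text
time_s: 47.52
tool_pos: [0.5975, 0.0919, 0.365]
tcp_rot: [-2.299, -2.14, 0.001]
wrist_force: [0.6, 0.2, 0.5]
opening: 0.997
grasp_force: 0.0
[0.59711647 0.09050609 0.36525344]
0.159 [617.3 -95.4] [114.1  92.7] 85.8 px [347. 363.]
[[585.0, -36.0], [568.0, -147.0], [658.0, -151.0], [655.0, -41.0]]
0.159 [ 965.8 -111.1] [ 47.5 281.7] 13.8 px [631. 336.]
[[955.0, 31.0], [956.0, -172.0], [1023.0, -242.0]]
0.159 [633.  167.9] [ 97.  126.8] 35.3 px [359. 133.]
[[631.0, 244.0], [637.0, 207.0], [577.0, 163.0], [631.0, 90.0], [679.0, 124.0], [680.0, 145.0], [703.0, 144.0]]
0.159 [473.4 269. ] [81.7 61.6] 14.6 px [176.  39.]
[[508.0, 298.0], [476.0, 301.0], [460.0, 274.0], [428.0, 284.0], [435.0, 253.0], [460.0, 234.0], [515.0, 248.0]]
[[710.0, 87.0], [717.0, 190.0]] yaw 176.1
[[691.0, 51.0], [696.0, 130.0]] yaw 176.2
[[713.0, 124.0], [718.0, 200.0]] yaw 176.0
[[624.0, 51.0], [629.0, 122.0]] yaw 176.0
[[626.0, 151.0], [678.0, 189.0]] yaw 125.9
[[686.0, 68.0], [690.0, 131.0]] yaw 176.1
[[591.0, 160.0], [640.0, 196.0]] yaw 126.1
[[694.0, 71.0], [698.0, 131.0]] yaw 176.2
[[590.0, 162.0], [639.0, 196.0]] yaw 125.0
[[695.0, 77.0], [698.0, 131.0]] yaw 176.1
[[661.0, 187.0], [708.0, 207.0]] yaw 113.1
[[642.0, 150.0], [683.0, 180.0]] yaw 126.1
[[614.0, 103.0], [654.0, 133.0]] yaw 126.1
[[647.0, 229.0], [696.0, 225.0]] yaw 85.7
[[540.0, 226.0], [552.0, 181.0]] yaw 14.9
[[625.0, 151.0], [663.0, 178.0]] yaw 125.9
[[687.0, 83.0], [690.0, 127.0]] yaw 176.0
[[722.0, 233.0], [732.0, 191.0]] yaw 12.9
[[698.0, 146.0], [701.0, 189.0]] yaw 175.9
[[692.0, 147.0], [695.0, 187.0]] yaw 176.2
[[643.0, 150.0], [683.0, 147.0]] yaw 86.1
```

```bash
python3 -m creep '[[[0.3,0,0,0,0.108],[0.6,0,0,0,0.108],[0.65,0,0,0,0.108],[0.65,0,0,0,0.108],[0.65,0,0,0,0.108],[0.65,0,0,0,0.108],[0.65,0,0,0,0.108],[0.65,0,0,0,0.108],[0.65,2.5,-0.67,0,0],[0.65,2.5,-0.67,0,0],[0.65,2.5,-0.67,0,0],[0.65,2.6,-0.67,0,0],[0.65,0,0,2,0],[0.65,0,0,2,0],[0.65,0,0,0,0],[0.65,0,0,0,0]]]'; python3 - <<'E'
from h import *
d=grab("wrist","w16"); togo(.6634,.1719,.2255,36)
# bar edges seen from here
g=np.arange(-80,81)*1e-3; mp=np.array([[proj(d,[.66+x,.17-y,.234]) for x in g] for y in g],np.float32)
p=cv2.remap(d["frame"],mp[:,:,0],mp[:,:,1],cv2.INTER_CUBIC); p=cv2.resize(p,None,fx=3,fy=3)
e=cv2.Canny(cv2.GaussianBlur(cv2.cvtColor(p,cv2.COLOR_RGB2GRAY),(5,5),0),25,70)
L=cv2.HoughLinesP(e,1,np.pi/180,45,minLineLength=70,maxLineGap=20)[:,0]
for l in sorted(L.tolist(),key=lambda l:-np.hypot(l[2]-l[0],l[3]-l[1])):
    w=[(660+(l[0]/3-80),170-(l[1]/3-80)),(660+(l[2]/3-80),170-(l[3]/3-80))]; y=np.degrees(np.arctan2(-(w[1][0]-w[0][0]),w[1][1]-w[0][1]))%180
    if 110<y<140: print(np.round(w).tolist(),"yaw",round(y,1),"offset n",round((w[0][0]-663.4)*.59-(w[0][1]-171.9)*.807,1))
E
```

```text
time_s: 48.9
tool_pos: [0.663, 0.1694, 0.3256]
tcp_rot: [-2.987, -0.973, 0.002]
wrist_force: [0.1, 0.3, 0.8]
opening: 0.349
grasp_force: 0.0
dxyz cm [ 0.13 -0.2  10.13] psi now 36.1 0.002 q6 1.095
[[608.0, 125.0], [684.0, 181.0]] yaw 126.0 offset n 5.0
[[629.0, 153.0], [690.0, 196.0]] yaw 125.0 offset n -5.5
[[629.0, 153.0], [690.0, 196.0]] yaw 124.9 offset n -5.3
[[614.0, 170.0], [674.0, 212.0]] yaw 124.9 offset n -27.9
[[639.0, 137.0], [692.0, 177.0]] yaw 127.0 offset n 13.7
[[628.0, 140.0], [677.0, 176.0]] yaw 125.9 offset n 4.7
[[647.0, 143.0], [692.0, 177.0]] yaw 127.1 offset n 13.4
[[632.0, 177.0], [677.0, 209.0]] yaw 125.2 offset n -22.6
[[621.0, 175.0], [665.0, 207.0]] yaw 125.0 offset n -28.0
[[585.0, 143.0], [622.0, 169.0]] yaw 125.1 offset n -23.4
[[581.0, 158.0], [622.0, 173.0]] yaw 111.1 offset n -37.1
[[656.0, 160.0], [687.0, 182.0]] yaw 125.8 offset n 5.2
```

```bash
python3 -m creep '[[[0.65,0.43,-0.2,2.5,0],[0.65,0,0,3,0],[0.65,0,0,2.2,0],[0.65,0,0,1.2,0],[0.65,0,0,0.6,0],[0.65,0,0,0.3,0],[0.65,0,0,0.2,0],[0.65,0,0,0,0],[0.65,0,0,0,0]]]' 80; python3 t.py
```

```text
time_s: 49.7
tool_pos: [0.6663, 0.1745, 0.2265]
tcp_rot: [2.986, 0.974, 0.003]
wrist_force: [0.2, 0.2, 0.3]
opening: 0.35
grasp_force: 0.0
dxyz cm [0. 0. 0.] psi now 36.1 yaw rad q6 1.1
[ 0.03  0.02 -0.02] [0.2 0.2 0.3] -0.0 0.0 0.3502443852695866
```

```bash
python3 -m creep '[[[0.65,0,0,0.2,0],[0.65,0,0,0,0],[0.8,0,0,0,0],[0.85,0,0,0,0],[0.9,0,0,0,0],[1,0,0,0,0],[1,0,0,0,0],[1,0,0,0,0],[1,0,0,0,0],[1,0,0,0,0]]]' 80; python3 t.py
```

```text
time_s: 50.53
tool_pos: [0.666, 0.1745, 0.2234]
tcp_rot: [2.987, 0.974, 0.0]
wrist_force: [0.6, 0.2, 2.4]
opening: 0.084
grasp_force: 79.4
dxyz cm [0. 0. 0.] psi now 36.1 yaw rad q6 1.1
[-0.04  0.06 -0.  ] [0.6 0.2 2.4] -0.01 79.3858802318573 0.08406887633456916
```

```bash
python3 -m creep '[[[1,0,0,-0.5,0],[1,0,0,-0.7,0],[1,0,0,-0.7,0],[1,0,0,-0.6,0],[1,0,0,0,0],[1,0,0,0,0]]]'; python3 t.py; python3 - <<'E'
from h import *
togo(.6378,.1718,.25,85.6)
E
```

```text
time_s: 51.03
tool_pos: [0.666, 0.1745, 0.2488]
tcp_rot: [2.986, 0.974, 0.001]
wrist_force: [0.4, -0.2, -2.0]
opening: 0.083
grasp_force: 79.0
dxyz cm [0. 0. 0.] psi now 36.1 yaw rad q6 1.1
[ 0.03 -0.03 -0.03] [ 0.4 -0.2 -2. ] -0.0 79.03532266616821 0.08346847692406882
dxyz cm [-2.44 -1.45 -0.12] psi now 36.1 -0.863 q6 1.1
```

```bash
python3 -m creep '[[[1,0,0,0,-0.108],[1,0,0,0,-0.108],[1,0,0,0,-0.108],[1,0,0,0,-0.108],[1,0,0,0,-0.108],[1,0,0,0,-0.108],[1,0,0,0,-0.108],[1,0,0,0,-0.108],[1,-0.3,-1.4,0,0],[1,-0.3,-1.36,0,0],[1,0,0,0,0],[1,0,0,0,0]]]'; python3 t.py; python3 - <<'E'
from h import *
grab("wrist","w17")
for n in("w12","w17"):
    f=load(n)["frame"]; h=cv2.cvtColor(f,cv2.COLOR_RGB2HSV); m=cv2.inRange(h,(8,90,60),(22,200,255))
    for c in(270,290,360,380): r=np.where(m[180:300,c])[0]+180; print(n,c,r.min() if len(r) else None,r.max() if len(r) else None,end=" | ")
    for r in(255,265): q=np.where(m[r,200:450])[0]+200; print(n,"row",r,q.min() if len(q) else None,q.max() if len(q) else None)
togo(.6381,.1704,.25,85.6)
E
```

```text
time_s: 52.03
tool_pos: [0.6379, 0.1706, 0.2484]
tcp_rot: [2.304, 2.135, 0.0]
wrist_force: [0.2, 0.6, -1.2]
opening: 0.085
grasp_force: 79.0
dxyz cm [0. 0. 0.] psi now 85.6 yaw rad q6 0.237
[ 0.13 -0.    0.03] [ 0.2  0.6 -1.2] -0.0 78.99778246879578 0.08514536932935877
w12 270 220 299 | w12 290 220 295 | w12 360 220 298 | w12 380 220 299 | w12 row 255 245 395
w12 row 265 246 394
w17 270 219 246 | w17 290 219 295 | w17 360 218 299 | w17 380 222 299 | w17 row 255 250 391
w17 row 265 251 391
dxyz cm [-0.02 -0.02 -0.17] psi now 85.6 0.001 q6 0.237
```

```bash
python3 -m creep '[[[1,0,0,1,0],[1,0,0,0.8,0],[1,0,0,0.4,0],[1,0,0,0.2,0],[1,0,0,0.15,0],[1,0,0,0,0],[1,0,0,0,0]]]'; python3 t.py
```

```text
time_s: 52.67
tool_pos: [0.638, 0.1705, 0.2237]
tcp_rot: [2.304, 2.135, 0.0]
wrist_force: [-4.9, -0.3, 8.8]
opening: 0.087
grasp_force: 80.4
dxyz cm [0. 0. 0.] psi now 85.6 yaw rad q6 0.238
[-0.25  0.77 -0.1 ] [-4.9 -0.3  8.8] -0.1 80.4338800907135 0.08667325643750327
```

```bash
python3 -m creep '[[[1,0,0,-0.1,0],[1,0,0,0,0],[0.88,0,0,0,0],[0.85,0,0,0,0],[0.8,0,0,0,0],[0.75,0,0,0,0],[0.7,0,0,0,0],[0.65,0,0,0,0],[0.6,0,0,0,0],[0.6,0,0,0,0],[0.6,0,0,0,0]]]' 20; python3 -m creep '[[[0.6,0,0,-1,0],[0.6,0,0,-2,0],[0.6,0,0,-3,0],[0.5,0,0,-3,0],[0.2,0,0,-2,0],[0,-2,-3,0,0],[0,-2,-3,0,0],[0,0,0,0,0],[0,0,0,0,0]]]'; cat > lines.py <<'E'
from h import *
import sys
def lines(d,c):
    g=np.arange(-90,91)*1e-3; mp=np.array([[proj(d,[c[0]+x,c[1]-y,.234]) for x in g] for y in g],np.float32)
    p=cv2.resize(cv2.remap(d["frame"],mp[:,:,0],mp[:,:,1],cv2.INTER_CUBIC),None,fx=3,fy=3)
    e=cv2.Canny(cv2.GaussianBlur(cv2.cvtColor(p,cv2.COLOR_RGB2GRAY),(5,5),0),25,70)
    L=cv2.HoughLinesP(e,1,np.pi/180,50,minLineLength=120,maxLineGap=20)[:,0]
    for l in sorted(L.tolist(),key=lambda l:-np.hypot(l[2]-l[0],l[3]-l[1]))[:14]:
        w=[(1000*c[0]+(l[0]/3-90),1000*c[1]-(l[1]/3-90)),(1000*c[0]+(l[2]/3-90),1000*c[1]-(l[3]/3-90))]; y=np.degrees(np.arctan2(-(w[1][0]-w[0][0]),w[1][1]-w[0][1]))%180
        print(np.round(w).tolist(),"yaw",round(y,1))
    h=cv2.cvtColor(d["frame"],cv2.COLOR_RGB2HSV); m=cv2.morphologyEx(cv2.inRange(h,(8,70,60),(22,200,255)),cv2.MORPH_CLOSE,np.ones((25,25)))
    for k in cv2.findContours(m,0,cv2.CHAIN_APPROX_NONE)[0]:
        if cv2.contourArea(k)>1500:
            P=np.array([onz(d,*q,.159)[:2] for q in k[:,0]])*1000; a,s,t=cv2.minAreaRect(P.astype(np.float32)); print("wood",np.round(a,1),np.round(s,1),round(t,1))
E
python3 - <<'E'
from lines import *
d=grab("wrist","w18"); print(tool()[:3,3]); lines(d,(.636,.142))
E
```

```text
time_s: 53.58
tool_pos: [0.638, 0.1705, 0.2238]
tcp_rot: [2.304, 2.135, -0.0]
wrist_force: [0.4, 0.4, 0.9]
opening: 0.397
grasp_force: 0.0
time_s: 54.33
tool_pos: [0.5743, 0.1347, 0.3355]
tcp_rot: [2.304, 2.134, 0.002]
wrist_force: [0.5, -0.0, 0.4]
opening: 1.0
grasp_force: 0.0
[0.57523455 0.13513753 0.33509232]
[[706.0, 53.0], [712.0, 146.0]] yaw 176.1
[[626.0, 93.0], [633.0, 167.0]] yaw 175.1
[[591.0, 130.0], [596.0, 195.0]] yaw 175.0
[[611.0, 62.0], [615.0, 127.0]] yaw 176.2
[[709.0, 95.0], [713.0, 158.0]] yaw 175.8
[[586.0, 133.0], [590.0, 196.0]] yaw 176.1
[[626.0, 121.0], [632.0, 183.0]] yaw 175.1
[[629.0, 125.0], [634.0, 187.0]] yaw 175.1
[[689.0, 59.0], [693.0, 120.0]] yaw 175.9
[[669.0, 77.0], [673.0, 133.0]] yaw 175.9
[[584.0, 134.0], [588.0, 188.0]] yaw 176.1
[[640.0, 139.0], [645.0, 192.0]] yaw 175.0
[[586.0, 156.0], [631.0, 153.0]] yaw 86.2
[[695.0, 150.0], [698.0, 194.0]] yaw 176.2
wood [618.2 -66.6] [ 56.5 106.8] 73.3
wood [635.3 142.5] [94.6 94.1] 85.5
wood [465.5 291.1] [78.1 85.1] 11.3
```

```bash
python3 -m creep '[[[0,-3.3,0,0,0],[0,-3.3,0,0,0],[0,-3.3,0,0,0],[0,-3.3,0,0,0],[0,-3.3,0,0,0],[0,-3.3,0,0,0],[0,-3.3,0,0,0],[0,-3.3,0,0,0],[0,0,-1,0,0],[0,0,0,0,0],[0,0,0,0,0]]]'; python3 - <<'E'
from lines import *
d=grab("wrist","w19"); print(tool()[:3,3]); lines(d,(.616,-.117))
for n in("s6","s7"): pass
d=grab("scene","s8"); b=grab("top","top6")
# hung A in top view: bar direction check by hough at z=.234
lines(b,(.636,.142))
E
```

```text
time_s: 55.3
tool_pos: [0.5457, -0.1271, 0.3339]
tcp_rot: [2.305, 2.135, 0.0]
wrist_force: [-0.0, -0.1, -0.2]
opening: 0.999
grasp_force: 0.0
[ 0.54585601 -0.12663425  0.33393477]
[[692.0, -129.0], [698.0, -34.0]] yaw 176.0
[[675.0, -112.0], [681.0, -27.0]] yaw 175.9
[[651.0, -108.0], [656.0, -31.0]] yaw 176.0
[[608.0, -146.0], [615.0, -69.0]] yaw 175.0
[[606.0, -144.0], [612.0, -72.0]] yaw 175.0
[[695.0, -90.0], [699.0, -27.0]] yaw 176.0
[[568.0, -136.0], [573.0, -74.0]] yaw 176.0
[[561.0, -128.0], [565.0, -68.0]] yaw 175.9
[[620.0, -129.0], [660.0, -172.0]] yaw 43.2
[[620.0, -125.0], [625.0, -69.0]] yaw 175.3
[[562.0, -142.0], [566.0, -88.0]] yaw 176.1
[[606.0, -167.0], [611.0, -117.0]] yaw 175.0
[[596.0, -74.0], [599.0, -28.0]] yaw 176.3
[[629.0, -123.0], [673.0, -127.0]] yaw 84.4
wood [ 613.8 -117.1] [92.8 95.6] 85.5
[[587.0, 168.0], [628.0, 166.0]] yaw 86.2
wood [ 33.1 175.2] [458.6 144.6] 69.7
wood [217.2 603.1] [231.6 178. ] 0.8
wood [633.6 166.4] [157.5 102.4] 85.0
wood [545.5 549.8] [ 40.7 272.1] 90.0
wood [ 616.8 -160.9] [200.5 286. ] 76.5
```

```bash
python3 -m creep '[[[0,0,-3,-2,0],[0,0,-3,-2,0],[0,0,0,0,0],[0,0,0,0,0],[0,0,0,0,0],[0,0,0,0,0]]]'; python3 - <<'E'
from lines import *
b=grab("top","top7"); redgrip(b,.138); wood(b)
for p in([.549,-.195,.055],): u,v=proj(b,p).astype(int); print(b["frame"][v,u],load("top0")["frame"][v,u])
a=load("top0")["frame"].astype(int); c=b["frame"].astype(int)
for n,(x,y) in dict(jar=(141,231),tin=(463,243),spice=(381,246)).items(): print(n,np.abs(a[y-14:y+14,x-16:x+16]-c[y-14:y+14,x-16:x+16]).mean())
print(manip.close_job())
E
```

```text
time_s: 55.95
tool_pos: [0.4859, -0.1224, 0.373]
tcp_rot: [-2.303, -2.136, 0.001]
wrist_force: [-0.7, 0.5, -0.2]
opening: 1.001
grasp_force: 0.0
grip [ 0.348  -0.4017  0.138 ] sides [np.float64(0.0711), np.float64(0.0502)] deg [np.float64(-27.8), np.float64(-116.3)] px [475.6001  329.30002]
wood [206.6 638.4] [249.6 164.6] deg 0.4 px [ 42. 383.]
wood [ 613.7 -168.3] [217.5 132.6] deg 69.0 px [366. 226.]
wood [652.5 150.2] [104.9 110.7] deg 85.6 px [245. 205.]
[61 51 41] [153 151 135]
jar 6.980282738095238
tin 9.453125
spice 71.9077380952381
the job is handed in; nothing more can be done
None
```

I handed the job in: the screw is tight against its stop, the key hangs upright in its cradle, and both wooden measures hang on their own hooks near mid-bar; the jar and tin were unmoved in the last picture, but the arm blocked my last check of the spice jar, which was upright when last seen.

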